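# Pack up the bench leg that has lost its foot

### The job

The little oak bench on the desk has lost the foot under one leg, which now hangs clear of the desk. Try the packers under that leg, the thinnest (green) first, and find the thickest one that still slides under without forcing; leave that one lying flat under the leg, squarely pushed in from the end of the bench until its front edge shows past the far side of the leg. Leave the other two lying flat on the desk or in their tray, clear of the leg, and do not knock the mug, stapler or mouse about.

Things in the scene. Friction and masses are not known exactly. Their poses are not given: they have to be found in the camera images.
- bench_corner (a point): top of the oak bench's board, straight above the centre of the leg without a foot, 140 mm above the desk; z up. The bench is fixed. Its board, 22 thick, reaches 31 mm from here towards +x and +y, 241 towards -x, 450 towards -y (length along y; axes turn with the bench). On it a stack of letter trays 285 mm above the desk, 160 mm from here towards -y
- bench: the bench; origin on the desk under the centre of the footless leg, axes as bench_corner. That leg is 60 x 60 (faces at x, y = +-30), its flat end 10 to 17.5 mm above the desk, different every time: to be found by trying. The end of the bench is at +y: packers slide in from there towards -y, lying on the desk, their length along y. No other leg within 175 mm
- green_mid (a point): centre (half-way up) of the green plastic packer, the thinnest: a flat plate 140 long x 50 wide x 9 thick, with shallow cross ribs. x along its length, y across its width, z up through its thickness. At the start it lies flat in a pocket of the tray, 3 mm above the desk
- yellow_mid (a point): centre (half-way up) of the yellow plastic packer, the middle one: a flat plate 140 long x 50 wide x 12 thick, with shallow cross ribs. x along its length, y across its width, z up through its thickness. At the start it lies flat in a pocket of the tray, 3 mm above the desk
- red_mid (a point): centre (half-way up) of the red plastic packer, the thickest: a flat plate 140 long x 50 wide x 15 thick, with shallow cross ribs. x along its length, y across its width, z up through its thickness. At the start it lies flat in a pocket of the tray, 3 mm above the desk
- tray: black tray, fixed, 272 (x) x 158 (y), floor 3 thick; origin under its centre. Pockets at x = -88, 0, 88 hold the packers, length along y, in any order. End walls (inside y = +-76) and side rails (3 thick, inside 28.5 mm from a pocket's middle, from |y| = 28 to the ends) are 17 mm high; the middle 56 mm is open, so a packer is gripped across its width at half length. 25 mm between neighbours' rails
- mug_mid (a point): blue mug, 80 across, 92 high, half-way up; leave it alone
- stapler_mid (a point): stapler, 150 x 36 x 52, half-way up, x along its length; leave it alone
- mouse_mid (a point): black computer mouse, 105 x 60 x 33, half-way up; leave it alone

How it is judged:
By the outcome, as a careful person would: the job done as asked, in the order asked, and still so for the second after the job is handed in, with the robot touching nothing.
It also fails if it takes over 72 s, if anything falls off the work surface, if the arm or the gripper's body presses on something with over 40 N, if the wrist force passes 120 N, or if a joint passes its speed limit or range.

### The arm

A 7-joint arm with a two-finger parallel gripper is mounted at the origin on the work surface. World frame = base frame: x ahead of the robot, y to its left, z up, the work surface at z = 0. Lengths are in mm, angles in rad, forces in N, time in s.
With the tool pointing down it reaches from about 425 to 875 mm from the base axis. Payload 8.4 kg.
Tool frame: the origin (TCP) lies between the finger pads; the fingertips stand 14 mm ahead of it and the grasp point (between the pads) lies 5 mm behind it (ctrl.nose_length is the distance from the TCP to the fingertips, in mm); z points along the fingers, y is the direction in which the jaws open and shut (so a half turn about z gives the same grasp; the last joint's range is limited). The gripper opens to 87 mm and grips with 3 to 60 N. Pads are 19 mm wide; open, the fingers measure 117 mm over their backs; the gripper's body (75 mm by 190 mm) begins 51 mm behind the grasp point.
Start: joints at [-1.362, 0.333, 0.04, 1.465, -0.013, 1.343, -0.059], TCP at [196.927, 619.421, 215.846] pointing down, gripper open.
Joint ranges: [-2.58, 2.58], [-0.38, 2.09], [-1.3, 1.39], [0.25, 2.4], [-1.5, 4.64], [0.08, 2.09], [-2.65, 2.65]. Speed limits (rad/s): [2.22, 2.22, 2.79, 2.79, 3.14, 3.14, 3.14].

### API

Orientations are given as a unit quaternion [w, x, y, z].
In Python, from rig import ctrl, eyes, order, models gives the robot as it stands. The module is installed in compiled form; this text tells all that it offers.
- The arm moves only by the tool play_rows, never from a script. Its argument "moves" is a list of rows, each a list of 7 numbers: the shift along the tool's x, y, z normalised to -1 to 1, where 1 is 80 mm, then the turn, a rotation vector about the tool's x, y, z normalised to -1 to 1, where 1 is 1.5 rad, then the opening, from 0 (shut) to 1 (fully open). In form: [[x, y, z, ax, ay, az, jaw], ...]. A call has 1 to 5 rows; each row is the pose to reach, as a shift and turn from the pose commanded when the call began, along the tool's axes at that moment; what a row does not reach only later rows make up. A row lasts 1/8 s, in which the tool goes at most 62.5 mm and 10.7 degrees, less where a joint would pass 70% of its speed; a pose out of reach is approached as far as the arm can. A call with a number of a shift or a turn outside -1 to 1 is refused whole. A call with a gripper value outside its range is refused whole. The fingers move at their own pace and stop on an object; "newtons" is the grip in N (left out, the last holds). Time passes only in rows, so rows that repeat a pose let the fingers close. It gives the time, the measured TCP pose, the force and the opening at its end, in the units of the state.
- ctrl.get_state(): the state, without advancing time (a new reading comes with each control period).
- eyes.grab_frame(name): name is "side" or "top"; returns (picture, depth): 384x512x3 uint8, red, green, blue; 384x512 float32, mm along the optical axis (not along the pixel's ray), 0 where there is no reading.
- eyes.get_calibration(name): a dict with "fx", "fy", "cx", "cy" (pixels), "distortion" ([k1, k2, p1, p2, k3] as OpenCV has them; the pictures are not rectified), "world_from_camera" (4x4, takes a point from camera to world coordinates). Camera axes: x right, y down, z forward; pixel columns grow to the right and rows downward; lengths in mm; the calibration is good to about 2 mm. A picture is of the moment at which its call begins. get_calibration takes no time and is no camera call.
- order.job_done(): hands the job in, once; it reports no verdict.
Trained networks look in the newest picture that a camera, given by its name, has taken for a name from the list of things; names that differ only in an ending like _2 or _b are one class to them, and where a whole thing is asked for, a point or a joint stands for the part that bears it (a point fixed in the world has none). Each returns a list of dicts, best first, with "conf" (0 to 1); they miss things now and then, are a little off and sometimes report something else, mostly with a low value. They report only what shows in the picture. A call takes as long as a camera call.
- models.spot_in(camera, target): "extent" ([centre column, centre row, width, height] in pixels, round what is visible of it).
- models.cut_out(camera, target): "pixels" (384x512 bool, what is visible of it) and "extent" ([centre column, centre row, width, height] in pixels, round what is visible of it).
The state is a dict: "time_s": time; "joint_pos": joint angles; "qd": joint speeds; "joint_efforts": joint torques, N m; "tcp_pos": TCP position; "tcp_rot": TCP orientation; "force": force on the tool from outside, world axes, zero at the start; "ft_torque": the same for the moment, N m; "width": opening from 0.0 (shut) to 1.0 (fully open).
Only numpy, scipy, OpenCV 4.12 (cv2) and the standard library are available. Lean on these libraries where they do the work, as an engineer would, in place of code of your own. Each camera call takes 0.05 s, during which the arm holds its last target. There are 200 camera calls.

## Working session

There is one attempt and no reset: what is moved stays moved. The work goes in short steps, Python scripts to look and compute and a tool call to move; the robot and the scene stay as the last step left them, time stands still between calls to the robot, and variables do not carry over. Pictures are saved under pics/ and viewed, about 8 in all and at most 12, crops included, and the job is handed in when it is done.

Besides the shell and the picture viewer there is one more tool, called after "Request:" by a JSON object that holds its "fn" and its "kwargs", one argument or row to a line. play_rows: Moves the arm, as the interface text tells. Scaled input: -1 to 1 covers 80 mm each way for a shift and 1.5 rad each way for a turn. Its arguments: {"type":"object","properties":{"moves":{"type":"array","items":{"type":"array","items":{"type":"number","minimum":-1,"maximum":1}}},"newtons":{"type":"number"}},"required":["moves"]}

```bash
mkdir -p pics
python3 - <<'E'
from rig import ctrl, eyes, order, models
import cv2, numpy as np
s=ctrl.get_state(); print({k:np.round(v,3) for k,v in s.items()})
ims=[]
for c in("side","top"):
    im,d=eyes.grab_frame(c); np.savez(f"{c}0.npz",im=im,d=d)
    k=eyes.get_calibration(c); print(c,{a:np.round(b,3).tolist() for a,b in k.items()})
    cv2.imwrite(f"pics/{c}0.png",cv2.cvtColor(cv2.resize(im,(800,600)),cv2.COLOR_RGB2BGR))
    for t in("bench","tray","green_mid","yellow_mid","red_mid","mug_mid","stapler_mid","mouse_mid"):
        r=models.cut_out(c,t)
        print(c,t,[(round(x["conf"],2),np.round(x["extent"]).tolist()) for x in r[:2]])
        if r: np.save(f"{c}0_{t}.npy",r[0]["pixels"])
E
```

```text
{'time_s': np.float64(0.0), 'joint_pos': array([-1.362,  0.334,  0.04 ,  1.466, -0.013,  1.343, -0.058]), 'qd': array([-0.001,  0.001, -0.003,  0.   , -0.001,  0.001, -0.001]), 'joint_efforts': array([ 0.0000e+00, -6.5637e+01,  1.3350e+00, -4.0379e+01, -6.0000e-02,
        4.5000e-02,  0.0000e+00]), 'tcp_pos': array([196.818, 618.974, 214.963]), 'tcp_rot': array([-0.   ,  0.153,  0.988, -0.001]), 'force': array([-0.428, -0.811, -0.501]), 'ft_torque': array([-0.014, -0.05 ,  0.045]), 'width': np.float64(0.997)}
side {'fx': 479.594, 'fy': 479.594, 'cx': 248.862, 'cy': 192.042, 'distortion': [0.019, 0.0, 0.0, 0.0, 0.0], 'world_from_camera': [[0.789, -0.429, 0.44, 143.048], [-0.615, -0.544, 0.571, -430.125], [-0.005, -0.721, -0.693, 854.457], [0.0, 0.0, 0.0, 1.0]]}
side bench [(0.94, [360.0, 328.0, 301.0, 107.0]), (0.3, [145.0, 180.0, 34.0, 31.0])]
side tray [(0.65, [189.0, 227.0, 130.0, 97.0])]
side green_mid [(0.74, [220.0, 206.0, 47.0, 32.0]), (0.18, [161.0, 240.0, 51.0, 48.0])]
side yellow_mid [(0.79, [192.0, 222.0, 44.0, 41.0])]
side red_mid []
side mug_mid [(0.87, [321.0, 193.0, 39.0, 50.0]), (0.46, [145.0, 180.0, 33.0, 32.0])]
side stapler_mid [(0.98, [362.0, 243.0, 67.0, 42.0]), (0.31, [362.0, 329.0, 300.0, 109.0])]
side mouse_mid [(0.88, [145.0, 180.0, 33.0, 31.0])]
top {'fx': 459.837, 'fy': 459.837, 'cx': 259.499, 'cy': 183.667, 'distortion': [-0.029, 0.0, 0.0, 0.0, 0.0], 'world_from_camera': [[0.011, -0.977, 0.212, 388.114], [-1.0, -0.011, 0.001, 156.948], [0.001, -0.212, -0.977, 1129.501], [0.0, 0.0, 0.0, 1.0]]}
top bench [(0.71, [443.0, 249.0, 137.0, 134.0])]
top tray [(0.67, [213.0, 236.0, 70.0, 111.0])]
top green_mid [(0.75, [216.0, 197.0, 56.0, 24.0])]
top yellow_mid [(0.73, [214.0, 233.0, 56.0, 21.0])]
top red_mid [(0.74, [212.0, 268.0, 57.0, 24.0])]
top mug_mid [(0.8, [274.0, 117.0, 30.0, 48.0])]
top stapler_mid [(0.88, [337.0, 129.0, 21.0, 55.0])]
top mouse_mid [(0.98, [135.0, 233.0, 37.0, 47.0])]
```

View pics/top0.png

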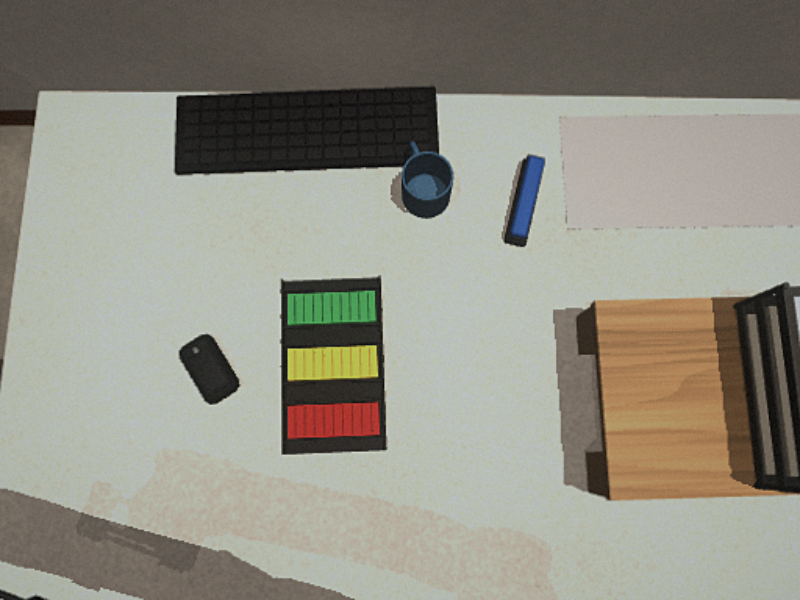

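View pics/side0.png

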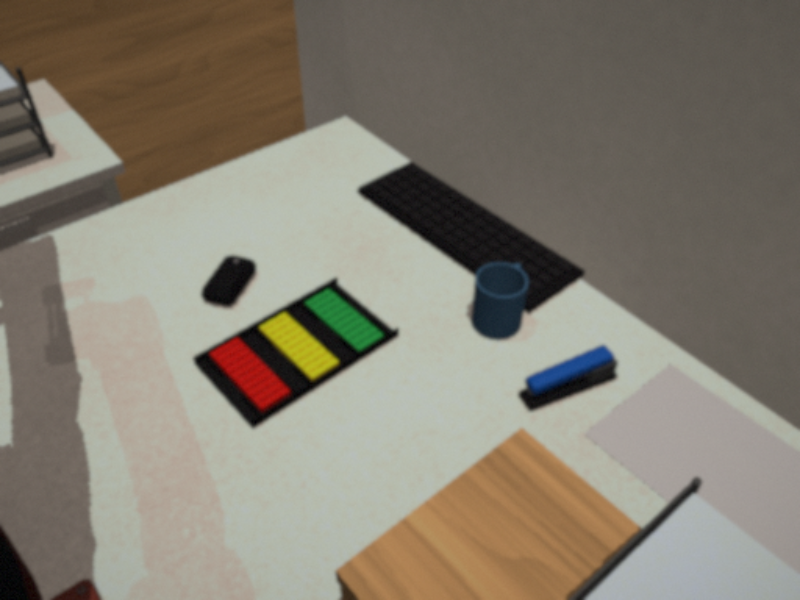

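```bash
cat > h.py <<'E'
import numpy as np, cv2
from rig import ctrl, eyes, order, models
def cal(c):
    k=eyes.get_calibration(c)
    return np.array([[k['fx'],0,k['cx']],[0,k['fy'],k['cy']],[0,0,1]]),np.array(k['distortion']),np.array(k['world_from_camera'])
def rays(c,uv):
    K,D,T=cal(c); n=cv2.undistortPoints(np.asarray(uv,float).reshape(-1,1,2),K,D).reshape(-1,2)
    return np.c_[n,np.ones(len(n))]@T[:3,:3].T, T[:3,3]
def plane(c,uv,z):
    r,o=rays(c,uv); return o+r*((z-o[2])/r[:,2])[:,None]
def cloud(c,d,m):
    v,u=np.nonzero(m&(d>0)); r,o=rays(c,np.c_[u,v]); return o+r*d[v,u][:,None]
def tri(cs,uvs):
    A=[];b=[]
    for c,uv in zip(cs,uvs):
        r,o=rays(c,[uv]); r=r[0]/np.linalg.norm(r[0]); P=np.eye(3)-np.outer(r,r); A.append(P); b.append(P@o)
    return np.linalg.lstsq(np.vstack(A),np.hstack(b),rcond=None)[0]
def rect(c,m,z):
    k=cv2.findContours(m.astype(np.uint8),cv2.RETR_EXTERNAL,cv2.CHAIN_APPROX_NONE)[0]; k=max(k,key=cv2.contourArea)
    p=plane(c,k.reshape(-1,2),z)[:,:2].astype(np.float32); return cv2.minAreaRect(p)
def state():
    s=ctrl.get_state(); print(round(s['time_s'],2),np.round(s['tcp_pos'],1),np.round(s['tcp_rot'],4),'F',np.round(s['force'],1),round(s['width'],3)); return s
E
python3 - <<'E'
from h import *
Z=dict(green_mid=12,yellow_mid=15,red_mid=18,tray=17,mouse_mid=30,stapler_mid=52,mug_mid=92,bench=140)
for c in("top","side"):
    f=np.load(f"{c}0.npz"); im,d=f['im'],f['d']
    for t,z in Z.items():
        try:m=np.load(f"{c}0_{t}.npy")
        except Exception: continue
        e=cv2.erode(m.astype(np.uint8),np.ones((3,3)))>0
        P=cloud(c,d,e); r=rect(c,m,z)
        print(c,t,'med',np.median(P,0).round(1),'rect',np.round(r[0],1),np.round(r[1],1),round(r[2],1))
    hsv=cv2.cvtColor(im,cv2.COLOR_RGB2HSV)
    for n,(a,b),z in(("green",(45,80),12),("yellow",(24,34),15),("red",(0,6),18)):
        m=cv2.inRange(hsv,(a,120,60),(b,255,255))
        nn,l,st,ce=cv2.connectedComponentsWithStats(m); i=1+np.argmax(st[1:,4]); m=l==i
        r=rect(c,m,z); print(c,n,'hsv',st[i,4],'px',ce[i].round(1),'rect',np.round(r[0],1),np.round(r[1],1),round(r[2],2),'z',np.median(cloud(c,d,m)[:,2]).round(1),plane(c,[ce[i]],z)[0].round(1)); np.save(f"{c}_{n}.npy",ce[i])
for n in("green","yellow","red"): print(n,'tri',tri(["top","side"],[np.load(f"top_{n}.npy"),np.load(f"side_{n}.npy")]).round(1))
# bench top from depth
for c in("top","side"):
    f=np.load(f"{c}0.npz"); d=f['d']; P=cloud(c,d,d>0); q=P[(abs(P[:,2]-140)<5)&(P[:,1]<50)]
    if len(q):
        r=cv2.minAreaRect(q[:,:2].astype(np.float32)); print(c,'board',len(q),np.round(cv2.boxPoints(r),1).tolist(),round(r[2],2),np.median(q[:,2]))
    if c=="top":
        for z0 in(60,100,10,30):
            w=P[(abs(P[:,2]-z0)<18)&(P[:,1]<-50)&(P[:,0]>300)&(P[:,0]<620)]; print('z~',z0,len(w),w.min(0).round() if len(w) else '',w.max(0).round() if len(w) else '')
im=np.load("top0.npz")['im'][170:340,340:512]; cv2.imwrite("pics/bench0.png",cv2.cvtColor(cv2.resize(im,None,fx=3.4,fy=3.4),cv2.COLOR_RGB2BGR))
E
```

```text
top green_mid med [597.  275.1  11.8] rect [597.9 275. ] [ 52.6 139.5] 3.2
top yellow_mid med [509.2 271.8  14.7] rect [509.7 270.8] [ 51.4 138.9] 2.9
top red_mid med [421.2 266.7  17.6] rect [421.7 266.4] [ 50.2 139. ] 3.0
top tray med [481.3 274.1   3.3] rect [507.6 271.1] [272.2 160.1] 3.1
top mouse_mid med [495.5 459.5  30.7] rect [496.6 460.3] [105.8  63.4] 32.8
top stapler_mid med [767.  -29.3  48.3] rect [767.  -28.2] [ 38.9 154. ] 76.5
top mug_mid med [805.3 127.8  42. ] rect [780.5 128.8] [ 80.3 118.7] 78.4
top bench med [ 452.9 -246.2  140.4] rect [ 466.5 -244.2] [295.6 315.7] 0.3
top green hsv 1096 px [211.8 196.6] rect [597.  275.4] [ 50.1 138.5] 2.87 z 11.8 [596.7 275.8  12. ]
top yellow hsv 1111 px [212.  232.3] rect [508.7 271. ] [ 51.1 138.3] 2.77 z 14.5 [508.2 272.1  15. ]
top red hsv 1254 px [212.9 268.6] rect [421.6 266.4] [ 49.8 139. ] 2.85 z 17.5 [421.4 266.8  18. ]
side green_mid med [593.6 274.2  11.7] rect [592.9 276.9] [ 53.4 143. ] 2.9
side yellow_mid med [505.2 268.3  14.7] rect [505.8 270.5] [ 56.7 141.4] 4.9
side tray med [477.4 262.7   4.7] rect [503.3 2
[... 588 characters left out ...]
8] [ 55.5 149.3] 3.09 z 17.5 [419.7 264.7  18. ]
green tri [596.9 276.   10.6]
yellow tri [508.9 272.3  11.9]
red tri [421.1 267.3  14.7]
top board 11780 [[316.70001220703125, -115.30000305175781], [324.20001220703125, -374.0], [596.7000122070312, -366.0], [589.2000122070312, -107.30000305175781]] 1.67 139.6531618817483
z~ 60 218 [ 317. -129.   42.] [ 585. -110.   78.]
z~ 100 189 [ 317. -120.   83.] [ 587. -109.  118.]
z~ 10 5175 [ 300. -448.   -8.] [620. -50.  28.]
z~ 30 206 [ 318. -135.   13.] [ 586. -110.   48.]
side board 12606 [[76.5, 34.099998474121094], [80.69999694824219, -283.1000061035156], [1275.199951171875, -267.3999938964844], [1271.0, 49.79999923706055]] 0.76 140.0885674566752
```

View pics/bench0.png

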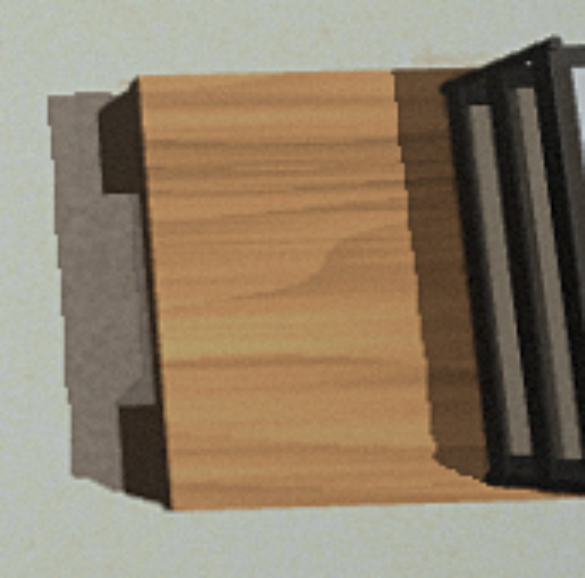

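Request:
{"fn": "play_rows", "kwargs": {
  "moves": [
    [-0.5,-0.2,0,0,0,0.12,1],
    [-1,-0.4,0,0,0,0.24,1],
    [-1,-0.4,0,0,0,0.36,1],
    [-1,-0.4,0,0,0,0.48,1],
    [-1,-0.4,0,0,0,0.6,1]
  ],
  "newtons": 25
}}

```text
time_s: 1.52
tcp_pos: [263.5, 564.6, 215.9]
tcp_rot: [-0.0, 0.57, 0.821, 0.0]
force: [-0.3, 0.5, 0.2]
width: 1.0
```

```bash
cat >> h.py <<'E'
from scipy.spatial.transform import Rotation as R
def plan(pos,yaw_deg):
    """shift/turn (units of a move) from the measured pose to world pos with tool down, jaw axis at yaw_deg"""
    s=state(); q=s['tcp_rot']; r0=R.from_quat([q[1],q[2],q[3],q[0]])
    a=np.radians(yaw_deg); y=np.array([np.cos(a),np.sin(a),0]); z=np.array([0,0,-1.]); r1=R.from_matrix(np.c_[np.cross(y,z),y,z])
    t=r0.inv().apply(np.array(pos)-s['tcp_pos'])/80; w=(r0.inv()*r1).as_rotvec()/1.5
    print('shift',t.round(3),'turn',w.round(4)); return t,w
E
python3 - <<'E'
from h import *
f=np.load("top0.npz"); im,d=f['im'],f['d']
K,D,T=cal("top")
v,u=np.indices(d.shape); P=cloud("top",d,d>-1).reshape(d.shape+(3,)) if (d>0).all() else None
r,o=rays("top",np.c_[u.ravel(),v.ravel()]); P=(o+r*d.ravel()[:,None]).reshape(d.shape+(3,))
m=(abs(P[...,2]-140)<6)&(P[...,1]<-80)&(P[...,0]>290)&(P[...,0]<620)
# left edge: first column per row
L=[];Tp=[];B=[]
for i in range(m.shape[0]):
    j=np.nonzero(m[i])[0]
    if len(j)>20: L.append((j[0]-.5,i))
for j in range(390,455):
    i=np.nonzero(m[:,j])[0]
    if len(i)>20: Tp.append((j,i[0]-.5)); B.append((j,i[-1]+.5))
def fit(p,z=140):
    p=plane("top",p,z)[:,:2].astype(np.float32)
    vx,vy,x,y=cv2.fitLine(p,cv2.DIST_HUBER,0,.01,.01).ravel(); return np.array([x,y]),np.array([vx,vy])
def X(a,b): t=np.linalg.solve(np.c_[a[1],-b[1]],b[0]-a[0]); return a[0]+a[1]*t[0]
l,t,b=fit(L[5:-5]),fit(Tp),fit(B)
for n,k in zip("ltb",(l,t,b)): print(n,k[0].round(1),np.degrees(np.arctan2(k[1][1],k[1][0])).round(2))
A,C=X(l,t),X(l,b); print('corners',A.round(1),C.round(1),np.linalg.norm(A-C))
print('side corner on z=140',plane("side",[(333,275)],140))
plan((597,275.5,120),2.9)
E
```

```text
l [ 453.7 -111.1] 1.73
t [ 591.1 -204.8] -87.93
b [ 318.9 -195.2] -88.42
corners [ 587.6 -107. ] [ 316.7 -115.2] 270.99088
side corner on z=140 [[ 583.62750922 -107.59525459  140.        ]]
1.52 [263.5 564.6 215.9] [-1.000e-04  5.704e-01  8.214e-01  0.000e+00] F [-0.3  0.5  0.2] 1.0
shift [-4.843  2.643  1.198] turn [-0.000e+00 -1.000e-04  2.042e-01]
```

Request:
{"fn": "play_rows", "kwargs": {
  "moves": [
    [-0.5,0.27,0,0,0,0.1,1],
    [-1,0.54,0,0,0,0.2042,1],
    [-1,0.54,0,0,0,0.2042,1]
  ]
}}

```text
time_s: 1.9
tcp_pos: [336.3, 502.2, 216.3]
tcp_rot: [0.001, 0.69, 0.724, 0.0]
force: [0.5, 0.4, -0.2]
width: 1.002
```

Request:
{"fn": "play_rows", "kwargs": {
  "moves": [
    [-0.45,0.48,0.2,0,0,0,1],
    [-0.95,0.98,0.4,0,0,0,1]
  ]
}}

```text
time_s: 2.15
tcp_pos: [414.7, 434.4, 183.6]
tcp_rot: [-0.0, 0.685, 0.728, 0.0]
force: [0.0, 0.8, -0.0]
width: 0.999
```

Request:
{"fn": "play_rows", "kwargs": {
  "moves": [
    [-0.45,0.48,0.2,0,0,0,1],
    [-0.95,0.98,0.4,0,0,0,1]
  ]
}}

```text
time_s: 2.4
tcp_pos: [497.8, 362.5, 151.5]
tcp_rot: [-0.0, 0.686, 0.728, 0.0]
force: [0.3, 0.2, 0.1]
width: 1.0
```

Request:
{"fn": "play_rows", "kwargs": {
  "moves": [
    [-0.45,0.48,0.2,0,0,0,1],
    [-0.95,0.98,0.4,0,0,0,1],
    [-0.95,0.98,0.4,0,0,0,1],
    [-0.95,0.98,0.4,0,0,0,1]
  ]
}}

```text
time_s: 2.9
tcp_pos: [579.6, 291.8, 119.6]
tcp_rot: [-0.0, 0.686, 0.727, -0.0]
force: [-0.6, 0.8, 0.8]
width: 0.997
```

Run:
```python
from h import *
plan((597,275.5,18.5),2.9)
```

```text
2.9 [579.6 291.8 119.6] [-4.000e-04  6.864e-01  7.272e-01 -1.000e-04] F [-0.6  0.8  0.8] 0.997
shift [-0.217  0.206  1.263] turn [-0.0005 -0.0003  0.0047]
```

Request:
{"fn": "play_rows", "kwargs": {
  "moves": [
    [-0.217,0.206,0.3,0,0,0.0047,0.8],
    [-0.217,0.206,0.8,0,0,0.0047,0.8],
    [-0.217,0.206,0.8,0,0,0.0047,0.8]
  ]
}}

```text
time_s: 3.28
tcp_pos: [594.4, 275.8, 53.4]
tcp_rot: [-0.001, 0.688, 0.725, -0.002]
force: [-0.6, 0.2, 0.9]
width: 0.822
```

Run:
```python
from h import *
plan((597,275.5,18.5),2.9)
im,d=eyes.grab_frame("top"); cv2.imwrite("pics/g1.png",cv2.cvtColor(cv2.resize(im[130:330,120:330],None,fx=2.8,fy=2.8),cv2.COLOR_RGB2BGR))
```

```text
3.27 [594.4 275.8  53.4] [-0.0012  0.6883  0.7255 -0.0024] F [-0.6  0.2  0.9] 0.822
shift [-0.004  0.035  0.436] turn [-0.0034  0.001   0.0013]
```

View pics/g1.png

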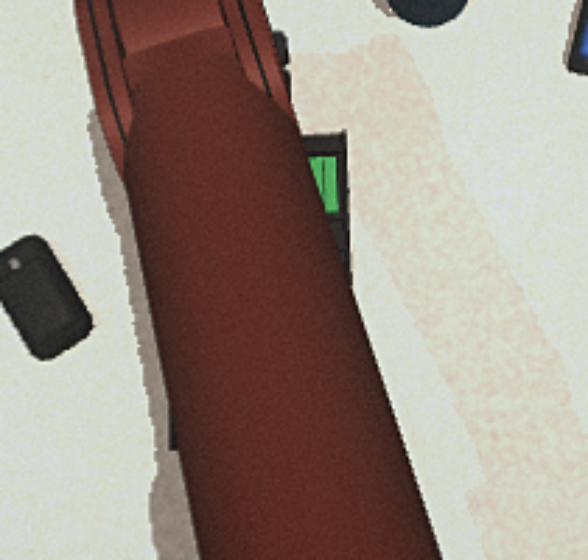

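Request:
{"fn": "play_rows", "kwargs": {
  "moves": [
    [0,0.03,0.25,0,0,0,0.8],
    [0,0.03,0.43,0,0,0,0.8],
    [0,0.03,0.43,0,0,0,0.8]
  ]
}}

```text
time_s: 3.7
tcp_pos: [598.9, 274.5, 20.2]
tcp_rot: [-0.0, 0.689, 0.725, -0.001]
force: [-0.5, -0.4, -0.2]
width: 0.799
```

Request:
{"fn": "play_rows", "kwargs": {
  "moves": [
    [0,0,0,0,0,0,0.5],
    [0,0,0,0,0,0,0.5],
    [0,0,0,0,0,0,0.5]
  ],
  "newtons": 25
}}

```text
time_s: 4.08
tcp_pos: [600.1, 274.7, 21.9]
tcp_rot: [0.0, 0.689, 0.724, 0.0]
force: [-0.8, -0.7, -0.1]
width: 0.557
```

Run:
```python
from h import *
plan((597,275.5,18.5),2.9)
```

```text
4.08 [600.1 274.7  21.9] [1.000e-04 6.893e-01 7.244e-01 3.000e-04] F [-0.8 -0.7 -0.1] 0.557
shift [ 0.011 -0.038  0.043] turn [ 0.0004 -0.0002 -0.0007]
```

Request:
{"fn": "play_rows", "kwargs": {
  "moves": [
    [0,0,0,0,0,0,0.7],
    [0,-0.03,0,0,0,0,0.7],
    [0,-0.035,0.045,0,0,0,0.7],
    [0,-0.035,0.045,0,0,0,0.7],
    [0,-0.035,0.045,0,0,0,0.7]
  ]
}}

```text
time_s: 4.7
tcp_pos: [597.0, 274.5, 17.8]
tcp_rot: [0.0, 0.689, 0.724, -0.0]
force: [-0.1, 0.5, -0.0]
width: 0.699
```

Request:
{"fn": "play_rows", "kwargs": {
  "moves": [
    [0,0,0,0,0,0,0.4],
    [0,0,0,0,0,0,0.4],
    [0,0,0,0,0,0,0.4],
    [0,0,0,0,0,0,0.4]
  ],
  "newtons": 25
}}

```text
time_s: 5.2
tcp_pos: [597.0, 274.5, 17.9]
tcp_rot: [0.0, 0.689, 0.724, -0.0]
force: [0.2, 0.9, -1.2]
width: 0.411
```

Request:
{"fn": "play_rows", "kwargs": {
  "moves": [
    [0,0,-0.2,0,0,0,0.4],
    [0,0,-0.5,0,0,0,0.4],
    [0,0,-0.5,0,0,0,0.4]
  ]
}}

```text
time_s: 5.58
tcp_pos: [598.7, 275.1, 60.9]
tcp_rot: [0.001, 0.689, 0.724, 0.002]
force: [0.1, 0.1, -0.1]
width: 0.399
```

Run:
```python
from h import *
state()
for c in("side","top"):
    im,d=eyes.grab_frame(c); r=models.cut_out(c,"green_mid"); print(c,[(x['conf'],np.round(x['extent'])) for x in r])
    if r: print(np.median(cloud(c,d,r[0]['pixels']),0).round(1))
# bench frame target: packer centre at bench (0,+115)
ex=np.array([np.cos(np.radians(1.8)),np.sin(np.radians(1.8))]); ey=np.array([-ex[1],ex[0]]); o=np.array([557.3,-139.])
p=o+ey*115; print(p); plan((*p,50),1.8)
```

```text
5.58 [598.7 275.1  60.9] [6.000e-04 6.894e-01 7.244e-01 2.200e-03] F [ 0.1  0.1 -0.1] 0.399
side [(0.73, array([218., 207.,  50.,  31.]))]
[591.3 269.4  11.7]
top [(0.16, array([336., 131.,  24.,  53.]))]
[764.6 -29.2  48.2]
[553.68776271 -24.05674556]
5.78 [596.6 274.4  57.3] [-2.000e-04  6.893e-01  7.245e-01 -4.000e-04] F [ 0.2 -0.4 -0. ] 0.401
shift [-3.699 -0.721  0.094] turn [-0.0006  0.0003  0.0122]
```

Run:
```python
from h import *
print(ctrl.nose_length)
im,d=eyes.grab_frame("side"); cv2.imwrite("pics/s2.png",cv2.cvtColor(cv2.resize(im[90:290,110:330],None,fx=3,fy=3),cv2.COLOR_RGB2BGR))
```

```text
14.0
```

View pics/s2.png

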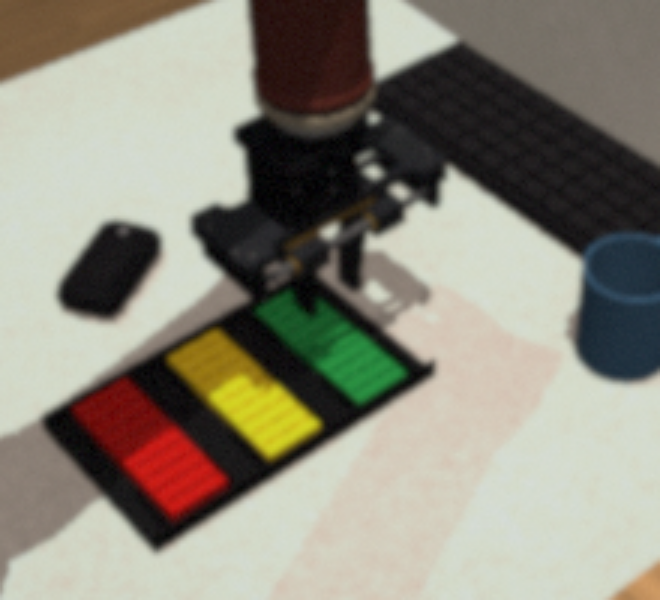

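Run:
```python
from h import *
s=state()
im,d=eyes.grab_frame("side")
P=cloud("side",d,d>0); 
q=P[(abs(P[:,0]-597)<70)&(abs(P[:,1]-274)<40)&(P[:,2]>22)&(P[:,2]<130)]
for z in range(24,130,8):
    k=q[(q[:,2]>=z)&(q[:,2]<z+8)]
    if len(k): print(z,len(k),'x',np.percentile(k[:,0],[0,25,50,75,100]).round(),'y',k[:,1].min().round(),k[:,1].max().round())
r=models.cut_out("side","green_mid")[0]['pixels']; g=cloud("side",d,r); print(np.percentile(g[:,2],[2,50,98]).round(1)); print(rect("side",r,12))
```

```text
5.83 [596.5 274.3  57.2] [-2.000e-04  6.893e-01  7.245e-01 -6.000e-04] F [ 0.6 -0.1 -0.1] 0.404
56 4 x [571. 603. 613. 614. 614.] y 263.0 283.0
64 38 x [568. 570. 595. 614. 620.] y 263.0 287.0
72 37 x [568. 570. 578. 614. 622.] y 260.0 285.0
80 38 x [568. 569. 611. 614. 621.] y 262.0 282.0
88 36 x [567. 569. 613. 616. 624.] y 262.0 285.0
96 38 x [564. 569. 612. 614. 624.] y 262.0 283.0
104 32 x [564. 573. 614. 619. 628.] y 261.0 280.0
112 18 x [613. 617. 618. 622. 629.] y 264.0 289.0
120 13 x [617. 617. 618. 619. 627.] y 263.0 288.0
128 1 x [618. 618. 618. 618. 618.] y 276.0 276.0
[ 4.9 11.7 15.8]
((592.9715576171875, 276.893310546875), (56.261009216308594, 142.3332977294922), 1.6338682174682617)
```

Request:
{"fn": "play_rows", "kwargs": {
  "moves": [
    [0,0,0,0,0,0,0.8],
    [0,0,0,0,0,0,0.8],
    [0,0,0.3,0,0,0,0.8],
    [0,0,0.49,0,0,0,0.8],
    [0,0,0.49,0,0,0,0.8]
  ]
}}

```text
time_s: 6.55
tcp_pos: [596.0, 274.0, 17.2]
tcp_rot: [-0.0, 0.689, 0.724, -0.001]
force: [-1.1, 0.0, 0.7]
width: 0.784
```

Request:
{"fn": "play_rows", "kwargs": {
  "moves": [
    [0,0,0.04,0,0,0,0.8],
    [0,0,0.07,0,0,0,0.8],
    [0,0,0.07,0,0,0,0.8]
  ]
}}

```text
time_s: 6.92
tcp_pos: [597.1, 274.6, 13.3]
tcp_rot: [0.0, 0.689, 0.724, 0.0]
force: [0.2, 0.7, -0.8]
width: 0.8
```

Run:
```python
from h import *
s=state()
im,d=eyes.grab_frame("side"); 
P=cloud("side",d,d>0); print(P.shape)
z0=s['tcp_pos'][2]
q=P[(abs(P[:,0]-597)<70)&(abs(P[:,1]-274)<25)&(P[:,2]>16)&(P[:,2]<60)]
for z in range(16,60,6):
    k=q[(q[:,2]>=z)&(q[:,2]<z+6)]
    if len(k): print(z,len(k),'x',np.percentile(k[:,0],[0,25,50,75,100]).round(),'y',k[:,1].min().round(),k[:,1].max().round())
cv2.imwrite("pics/s3.png",cv2.cvtColor(cv2.resize(im[130:250,160:290],None,fx=4.6,fy=4.6),cv2.COLOR_RGB2BGR))
```

```text
6.92 [597.1 274.6  13.3] [0.000e+00 6.894e-01 7.244e-01 1.000e-04] F [ 0.2  0.7 -0.8] 0.8
(195803, 3)
16 19 x [527. 553. 578. 630. 637.] y 250.0 287.0
22 26 x [550. 554. 595. 632. 639.] y 261.0 288.0
28 28 x [552. 553. 630. 632. 641.] y 261.0 287.0
34 27 x [551. 554. 630. 632. 637.] y 262.0 287.0
40 26 x [550. 553. 595. 632. 638.] y 260.0 290.0
46 30 x [549. 557. 631. 632. 642.] y 262.0 289.0
52 24 x [548. 550. 595. 633. 641.] y 262.0 283.0
58 5 x [551. 560. 630. 632. 641.] y 263.0 276.0
```

View pics/s3.png

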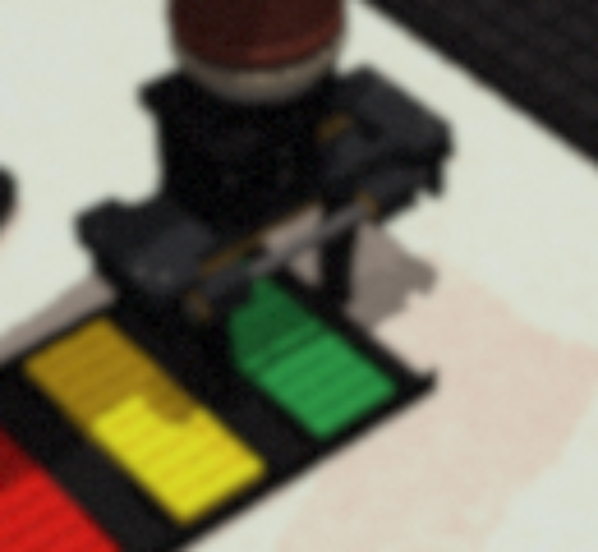

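Request:
{"fn": "play_rows", "kwargs": {
  "moves": [
    [0,0,0.025,0,0,0,0.8],
    [0,0,0.05,0,0,0,0.8],
    [0,0,0.05,0,0,0,0.8]
  ]
}}

```text
time_s: 7.35
tcp_pos: [596.8, 274.4, 8.8]
tcp_rot: [-0.0, 0.689, 0.724, -0.0]
force: [-0.8, -0.4, 0.9]
width: 0.803
```

Request:
{"fn": "play_rows", "kwargs": {
  "moves": [
    [0,0,0.02,0,0,0,0.8],
    [0,0,0.03,0,0,0,0.8],
    [0,0,0.03,0,0,0,0.8]
  ]
}}

```text
time_s: 7.72
tcp_pos: [597.0, 274.5, 6.5]
tcp_rot: [-0.0, 0.689, 0.724, -0.0]
force: [0.7, 0.3, -0.5]
width: 0.8
```

Request:
{"fn": "play_rows", "kwargs": {
  "moves": [
    [0,0,0.015,0,0,0,0.8],
    [0,0,0.03,0,0,0,0.8],
    [0,0,0.03,0,0,0,0.8]
  ]
}}

```text
time_s: 8.1
tcp_pos: [596.9, 274.4, 4.1]
tcp_rot: [-0.0, 0.689, 0.724, -0.0]
force: [-0.3, -1.3, -1.2]
width: 0.799
```

Request:
{"fn": "play_rows", "kwargs": {
  "moves": [
    [0,0,0.015,0,0,0,0.8],
    [0,0,0.025,0,0,0,0.8],
    [0,0,0.025,0,0,0,0.8]
  ]
}}

```text
time_s: 8.48
tcp_pos: [597.0, 274.5, 2.2]
tcp_rot: [0.0, 0.689, 0.724, -0.0]
force: [0.0, 0.1, 0.1]
width: 0.799
```

Request:
{"fn": "play_rows", "kwargs": {
  "moves": [
    [0,0,0,0,0,0,0.4],
    [0,0,0,0,0,0,0.4],
    [0,0,0,0,0,0,0.4],
    [0,0,0,0,0,0,0.4]
  ],
  "newtons": 25
}}

```text
time_s: 8.98
tcp_pos: [597.1, 274.5, 2.3]
tcp_rot: [0.0, 0.689, 0.724, 0.0]
force: [0.7, -0.1, 0.1]
width: 0.565
```

Request:
{"fn": "play_rows", "kwargs": {
  "moves": [
    [0,0,-0.2,0,0,0,0.4],
    [0,0,-0.5,0,0,0,0.4],
    [0,0,-0.5,0,0,0,0.4]
  ]
}}

```text
time_s: 9.35
tcp_pos: [598.7, 275.2, 45.2]
tcp_rot: [0.001, 0.689, 0.724, 0.002]
force: [0.3, -0.3, -1.1]
width: 0.563
```

```bash
cat >> h.py <<'E'
YB=1.8; ex=np.array([np.cos(np.radians(YB)),np.sin(np.radians(YB))]); ey=np.array([-ex[1],ex[0]]); O=np.array([557.3,-139.])
def bw(x,y): return O+ex*x+ey*y
def wb(p): return np.array([(np.array(p[:2])-O)@ex,(np.array(p[:2])-O)@ey])
COL=dict(green=((45,80),9),yellow=((24,34),12),red=((0,6),15))
def blob(c,n,ztop):
    im,d=eyes.grab_frame(c); (a,b),_=COL[n]; m=cv2.inRange(cv2.cvtColor(im,cv2.COLOR_RGB2HSV),(a,120,40),(b,255,255))
    k,l,st,ce=cv2.connectedComponentsWithStats(m)
    if k<2: return None
    i=1+np.argmax(st[1:,4]); m=l==i; r=rect(c,m,ztop); P=cloud(c,d,m)
    print(c,n,st[i,4],'rect',np.round(r[0],1),np.round(r[1],1),round(r[2],1),'bench',wb(r[0]).round(1),'box',np.round([wb(q) for q in cv2.boxPoints(r)]).tolist(),'z',np.percentile(P[:,2],[10,50,90]).round(1)); return r
E
python3 - <<'E'
from h import *
blob("side","green",55)
plan((*bw(0,125),45),YB)
E
```

```text
side green 586 rect [597.9 253.8] [109.   53.4] 85.7 bench [ 52.9 391.3] box [[21.0, 340.0], [74.0, 334.0], [85.0, 443.0], [32.0, 448.0]] z [52.  54.5 56.7]
9.4 [597.8 274.9  43.7] [3.000e-04 6.894e-01 7.244e-01 1.200e-03] F [-0.4  0.  -0.5] 0.564
shift [-3.58  -0.734 -0.022] turn [ 0.0013 -0.0008  0.0121]
```

Request:
{"fn": "play_rows", "kwargs": {
  "moves": [
    [-0.45,-0.1,0,0,0,0.012,0.4],
    [-0.9,-0.2,0,0,0,0.012,0.4]
  ]
}}

```text
time_s: 9.65
tcp_pos: [583.8, 201.0, 41.5]
tcp_rot: [-0.0, 0.696, 0.718, -0.001]
force: [0.4, -0.4, 0.3]
width: 0.571
```

Request:
{"fn": "play_rows", "kwargs": {
  "moves": [
    [-0.5,-0.1,0,0,0,0,0.4],
    [-0.95,-0.2,0,0,0,0,0.4]
  ]
}}

```text
time_s: 9.9
tcp_pos: [570.2, 123.7, 41.6]
tcp_rot: [-0.0, 0.696, 0.718, -0.001]
force: [-0.4, 0.2, -1.0]
width: 0.565
```

Request:
{"fn": "play_rows", "kwargs": {
  "moves": [
    [-0.5,-0.1,0,0,0,0,0.4],
    [-0.95,-0.2,0,0,0,0,0.4],
    [-0.95,-0.2,0,0,0,0,0.4]
  ]
}}

```text
time_s: 10.28
tcp_pos: [556.5, 45.2, 41.9]
tcp_rot: [0.0, 0.698, 0.716, -0.001]
force: [0.8, 0.3, -1.1]
width: 0.567
```

Request:
{"fn": "play_rows", "kwargs": {
  "moves": [
    [-0.5,-0.05,0,0,0,0,0.4],
    [-0.75,-0.08,0,0,0,0,0.4],
    [-0.75,-0.08,0,0,0,0,0.4]
  ]
}}

```text
time_s: 10.65
tcp_pos: [552.7, -12.1, 42.0]
tcp_rot: [-0.0, 0.697, 0.718, -0.0]
force: [-0.4, 0.5, -1.8]
width: 0.566
```

Run:
```python
from h import *
s=state(); print(wb(s['tcp_pos'])); plan((*bw(0,125),0),YB)
im,d=eyes.grab_frame("top")
cv2.imwrite("pics/t4.png",cv2.cvtColor(cv2.resize(im[150:300,250:450],None,fx=4,fy=4),cv2.COLOR_RGB2BGR))
blob("side","green",55); blob("top","green",55)
```

```text
10.65 [552.7 -12.1  42. ] [-1.000e-04  6.965e-01  7.175e-01 -3.000e-04] F [-0.4  0.5 -1.8] 0.566
[ -0.61034678 126.95320844]
10.65 [552.7 -12.1  42. ] [-1.000e-04  6.965e-01  7.175e-01 -3.000e-04] F [-0.4  0.5 -1.8] 0.566
shift [-0.024  0.008  0.524] turn [-0.0003  0.0002 -0.0012]
side green 600 rect [552.5 -36.8] [53.3 63.2] 1.5 bench [ -1.5 102.3] box [[-28.0, 134.0], [-28.0, 71.0], [25.0, 71.0], [25.0, 134.0]] z [49.7 51.7 53.8]
top green 357 rect [549.7  36.6] [47.6 50.2] 0.6 bench [ -2.1 175.8] box [[-25.0, 201.0], [-26.0, 151.0], [21.0, 150.0], [22.0, 200.0]] z [48.8 51.1 53.9]
```

View pics/t4.png

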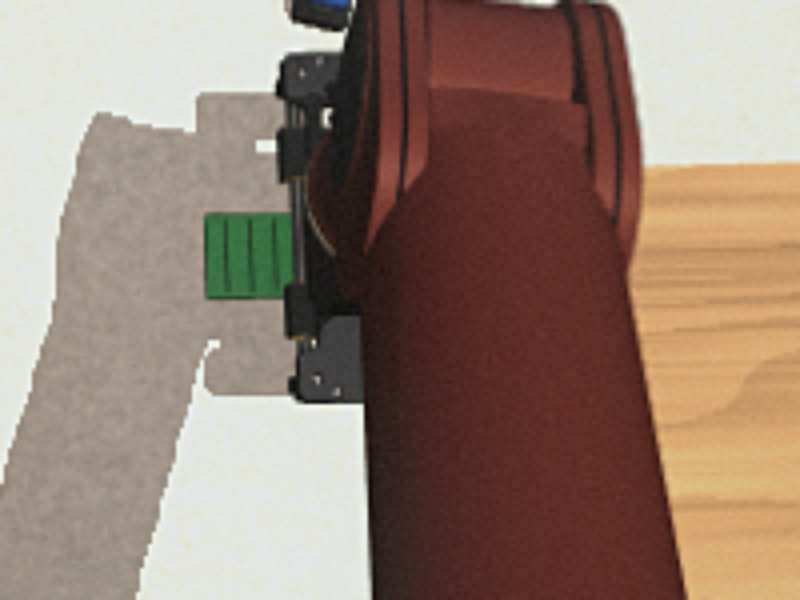

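Request:
{"fn": "play_rows", "kwargs": {
  "moves": [
    [0,0.02,0.2,0,0,0,0.4],
    [0,0.02,0.45,0,0,0,0.4],
    [0,0.02,0.51,0,0,0,0.4],
    [0,0.02,0.535,0,0,0,0.4],
    [0,0.02,0.535,0,0,0,0.4]
  ]
}}

```text
time_s: 11.42
tcp_pos: [554.9, -11.1, -0.3]
tcp_rot: [0.0, 0.696, 0.718, 0.0]
force: [-0.5, -0.2, 0.4]
width: 0.567
```

Request:
{"fn": "play_rows", "kwargs": {
  "moves": [
    [0,0,0,0,0,0,0.75],
    [0,0,0,0,0,0,0.75],
    [0.3,0,0,0,0,0,0.75],
    [0.6,0,0,0,0,0,0.75],
    [0.6,0,0,0,0,0,0.75]
  ]
}}

```text
time_s: 12.05
tcp_pos: [553.2, 38.9, -0.4]
tcp_rot: [-0.0, 0.695, 0.719, 0.0]
force: [-0.2, -0.0, 0.3]
width: 0.751
```

Run:
```python
from h import *
s=state(); print(wb(s['tcp_pos'])); plan((*bw(0,175),-1),YB)
blob("side","green",9); blob("top","green",9)
```

```text
12.05 [ 5.532e+02  3.890e+01 -4.000e-01] [-1.000e-04  6.947e-01  7.193e-01  4.000e-04] F [-0.2 -0.   0.3] 0.751
[  1.50001887 177.9055038 ]
12.05 [ 5.532e+02  3.890e+01 -4.000e-01] [-1.000e-04  6.947e-01  7.193e-01  4.000e-04] F [-0.2 -0.   0.3] 0.751
shift [-0.036 -0.019  0.007] turn [ 0.0003 -0.0005  0.0022]
side green 835 rect [552.6   0.6] [47.2 98. ] 2.2 bench [ -0.3 139.7] box [[-24.0, 189.0], [-24.0, 91.0], [24.0, 91.0], [23.0, 189.0]] z [ 6.8  8.9 11. ]
```

Request:
{"fn": "play_rows", "kwargs": {
  "moves": [
    [0,-0.015,0.01,0,0,0.002,0.4],
    [0,-0.015,0.01,0,0,0.002,0.4],
    [0,-0.015,0.01,0,0,0.002,0.4],
    [-0.15,-0.015,0.01,0,0,0.002,0.4],
    [-0.25,-0.015,0.01,0,0,0.002,0.4]
  ],
  "newtons": 14
}}

```text
time_s: 12.78
tcp_pos: [552.5, 15.3, -1.3]
tcp_rot: [0.0, 0.697, 0.717, -0.0]
force: [1.1, 0.5, -0.2]
width: 0.571
```

Request:
{"fn": "play_rows", "kwargs": {
  "moves": [
    [-0.08,0,0,0,0,0,0.4],
    [-0.14,0,0,0,0,0,0.4],
    [-0.2,0,0,0,0,0,0.4],
    [-0.2,0,0,0,0,0,0.4]
  ]
}}

```text
time_s: 13.28
tcp_pos: [552.9, 0.2, -1.3]
tcp_rot: [0.0, 0.697, 0.717, -0.0]
force: [0.0, -0.6, 0.2]
width: 0.57
```

Run:
```python
from h import *
s=state(); print(wb(s['tcp_pos'])); 
blob("side","green",9); blob("top","green",9)
```

```text
13.28 [ 5.529e+02  2.000e-01 -1.300e+00] [ 1.000e-04  6.971e-01  7.170e-01 -1.000e-04] F [ 0.  -0.6  0.2] 0.57
[-7.37022431e-03  1.39310042e+02]
side green 479 rect [554.4 -20.8] [51.2 55.7] 1.1 bench [  0.9 118.3] box [[-24.0, 146.0], [-25.0, 91.0], [26.0, 90.0], [27.0, 146.0]] z [ 7.2  8.9 11.2]
top green 19 rect [555.4  24.5] [ 2.5 37.2] 89.2 bench [  3.3 163.5] box [[-15.0, 163.0], [22.0, 161.0], [22.0, 164.0], [-15.0, 166.0]] z [ 6.6  8.8 10.4]
```

Request:
{"fn": "play_rows", "kwargs": {
  "moves": [
    [-0.08,0,0,0,0,0,0.4],
    [-0.16,0,0,0,0,0,0.4],
    [-0.24,0,0,0,0,0,0.4],
    [-0.24,0,0,0,0,0,0.4]
  ]
}}

```text
time_s: 13.88
tcp_pos: [553.4, -19.5, -1.3]
tcp_rot: [0.0, 0.697, 0.717, -0.0]
force: [-0.3, -0.1, 0.1]
width: 0.566
```

Request:
{"fn": "play_rows", "kwargs": {
  "moves": [
    [-0.1,0,0,0,0,0,0.4],
    [-0.2,0,0,0,0,0,0.4],
    [-0.3,0,0,0,0,0,0.4],
    [-0.3,0,0,0,0,0,0.4]
  ]
}}

```text
time_s: 14.38
tcp_pos: [554.1, -43.6, -1.3]
tcp_rot: [0.0, 0.697, 0.717, -0.0]
force: [0.2, -0.3, -0.8]
width: 0.569
```

Run:
```python
from h import *
s=state(); print(wb(s['tcp_pos'])); 
blob("side","green",9); blob("top","green",9)
```

```text
14.38 [554.1 -43.6  -1.3] [ 2.000e-04  6.974e-01  7.166e-01 -1.000e-04] F [ 0.2 -0.3 -0.8] 0.569
[-0.19755783 95.41340525]
side green 17 rect [572.5 -43.4] [16.1  4.6] 9.1 bench [18.2 95.1] box [[10.0, 96.0], [11.0, 92.0], [27.0, 94.0], [26.0, 98.0]] z [ 7.3  9.5 13.1]
top green 38 rect [557.1 -21.1] [ 4.9 39.7] 88.7 bench [  3.5 117.9] box [[-16.0, 116.0], [23.0, 114.0], [23.0, 119.0], [-16.0, 121.0]] z [ 4.6  8.2 10.5]
```

Request:
{"fn": "play_rows", "kwargs": {
  "moves": [
    [0.2,0,0,0,0,0,0.4],
    [0.5,0,0,0,0,0,0.4],
    [0.85,0,0,0,0,0,0.4],
    [0.85,0,0,0,0,0,0.4]
  ],
  "newtons": 30
}}

```text
time_s: 14.98
tcp_pos: [552.1, 29.4, -1.4]
tcp_rot: [-0.001, 0.695, 0.719, 0.0]
force: [-0.4, 0.4, 0.2]
width: 0.568
```

Request:
{"fn": "play_rows", "kwargs": {
  "moves": [
    [0,-0.3,0,0,0,0,0.4],
    [0,-0.65,0,0,0,0,0.4],
    [0,-1,0,0,0,0,0.4]
  ]
}}

```text
time_s: 15.35
tcp_pos: [471.4, 22.7, -1.4]
tcp_rot: [0.0, 0.697, 0.717, -0.0]
force: [0.4, 0.2, -0.5]
width: 0.565
```

Request:
{"fn": "play_rows", "kwargs": {
  "moves": [
    [0,-0.2,0,0,0,0,0.4],
    [0,-0.3,0,0,0,0,0.4],
    [0,-0.3,0,0,0,0,0.4],
    [0,-0.3,0,0,0,0,0.75],
    [0,-0.3,0,0,0,0,0.75]
  ]
}}

```text
time_s: 15.98
tcp_pos: [448.9, 22.4, -1.3]
tcp_rot: [0.0, 0.697, 0.717, -0.0]
force: [0.7, 0.0, -0.2]
width: 0.7
```

Request:
{"fn": "play_rows", "kwargs": {
  "moves": [
    [0,0,0,0,0,0,0.78],
    [0,0,-0.3,0,0,0,0.78],
    [0.1,0,-0.65,0,0,0,0.8],
    [0.3,0.1,-0.65,0,0,0,0.8]
  ]
}}

```text
time_s: 16.48
tcp_pos: [457.0, 47.1, 52.4]
tcp_rot: [0.001, 0.697, 0.717, 0.002]
force: [-0.7, 0.4, -0.7]
width: 0.794
```

Run:
```python
from h import *
s=state(); print(wb(s['tcp_pos'])); 
blob("side","green",9); blob("top","green",9)
plan((509,271.5,52),2.9)
```

```text
16.48 [457.   47.1  52.4] [6.000e-04 6.973e-01 7.167e-01 1.700e-03] F [-0.7  0.4 -0.7] 0.794
[-94.36560812 189.15037006]
side green 961 rect [448.7  -3.4] [46.  96.6] 2.7 bench [-104.3  139. ] box [[-128.0, 187.0], [-127.0, 90.0], [-81.0, 91.0], [-82.0, 188.0]] z [ 6.9  8.9 10.7]
16.57 [456.4  48.7  50.6] [1.00e-04 6.96e-01 7.18e-01 6.00e-04] F [ 1.3  0.4 -1.2] 0.799
shift [ 2.763  0.743 -0.015] turn [ 0.0007 -0.0004 -0.013 ]
```

Request:
{"fn": "play_rows", "kwargs": {
  "moves": [
    [0.45,0.12,0,0,0,-0.013,0.8],
    [0.95,0.25,0,0,0,-0.013,0.8]
  ]
}}

```text
time_s: 16.82
tcp_pos: [473.0, 123.2, 49.6]
tcp_rot: [-0.0, 0.69, 0.724, -0.001]
force: [0.9, 0.3, -0.2]
width: 0.796
```

Request:
{"fn": "play_rows", "kwargs": {
  "moves": [
    [0.45,0.12,0,0,0,0,0.8],
    [0.95,0.27,0,0,0,0,0.8]
  ]
}}

```text
time_s: 17.08
tcp_pos: [490.9, 200.5, 49.3]
tcp_rot: [-0.0, 0.69, 0.724, -0.001]
force: [0.2, -0.4, 0.6]
width: 0.797
```

Request:
{"fn": "play_rows", "kwargs": {
  "moves": [
    [0.5,0.15,0,0,0,0,0.8],
    [0.85,0.25,0,0,0,0,0.8],
    [0.85,0.25,0,0,0,0,0.8],
    [0.85,0.25,0,0,0,0,0.8]
  ]
}}

```text
time_s: 17.58
tcp_pos: [507.5, 267.6, 49.5]
tcp_rot: [0.0, 0.69, 0.724, -0.001]
force: [0.1, -0.3, 0.4]
width: 0.799
```

Run:
```python
from h import *
blob("side","yellow",15)
plan((509,271.5,2.5),2.9)
```

```text
side yellow 609 rect [510. 238.] [60.6 81.4] 3.3 bench [-35.4 378.3] box [[-67.0, 418.0], [-65.0, 337.0], [-4.0, 338.0], [-6.0, 420.0]] z [11.1 14.5 16.9]
17.62 [507.7 267.4  49.8] [ 1.000e-04  6.904e-01  7.235e-01 -9.000e-04] F [ 0.  -0.3  0. ] 0.803
shift [0.052 0.019 0.592] turn [-0.0008  0.001  -0.0025]
```

Request:
{"fn": "play_rows", "kwargs": {
  "moves": [
    [0.052,0.019,0.2,0,0,0,0.8],
    [0.052,0.019,0.45,0,0,0,0.8],
    [0.052,0.019,0.59,0,0,0,0.8],
    [0.052,0.019,0.59,0,0,0,0.8]
  ]
}}

```text
time_s: 18.12
tcp_pos: [508.6, 272.6, 2.3]
tcp_rot: [-0.0, 0.69, 0.724, -0.001]
force: [-0.2, 0.3, 0.3]
width: 0.803
```

Request:
{"fn": "play_rows", "kwargs": {
  "moves": [
    [0,0,0,0,0,0,0.4],
    [0,0,0,0,0,0,0.4],
    [0,0,0,0,0,0,0.4],
    [0,0,0,0,0,0,0.4]
  ],
  "newtons": 28
}}

```text
time_s: 18.62
tcp_pos: [509.6, 273.6, 4.0]
tcp_rot: [0.0, 0.69, 0.724, 0.0]
force: [-0.1, -0.7, 4.8]
width: 0.567
```

Request:
{"fn": "play_rows", "kwargs": {
  "moves": [
    [0,0,-0.2,0,0,0,0.4],
    [0,0,-0.5,0,0,0,0.4],
    [0,0,-0.5,0,0,0.012,0.4]
  ]
}}

```text
time_s: 19.0
tcp_pos: [510.7, 274.1, 46.0]
tcp_rot: [0.0, 0.697, 0.717, 0.002]
force: [0.5, 0.5, -1.0]
width: 0.564
```

Request:
{"fn": "play_rows", "kwargs": {
  "moves": [
    [-0.45,0.05,0,0,0,0,0.4],
    [-0.95,0.1,0,0,0,0,0.4]
  ]
}}

```text
time_s: 19.25
tcp_pos: [519.3, 197.2, 43.2]
tcp_rot: [-0.0, 0.696, 0.718, -0.0]
force: [1.2, -0.0, -1.7]
width: 0.568
```

Request:
{"fn": "play_rows", "kwargs": {
  "moves": [
    [-0.45,0.05,0,0,0,0,0.4],
    [-0.95,0.12,0,0,0,0,0.4]
  ]
}}

```text
time_s: 19.5
tcp_pos: [531.1, 121.0, 43.2]
tcp_rot: [-0.0, 0.696, 0.718, -0.0]
force: [-0.2, 0.6, -1.0]
width: 0.566
```

Request:
{"fn": "play_rows", "kwargs": {
  "moves": [
    [-0.5,0.05,0,0,0,0,0.4],
    [-0.95,0.12,0,0,0,0,0.4],
    [-0.95,0.12,0,0,0,0,0.4]
  ]
}}

```text
time_s: 19.88
tcp_pos: [543.4, 42.6, 43.3]
tcp_rot: [0.0, 0.698, 0.716, -0.001]
force: [0.1, 0.8, -0.8]
width: 0.562
```

Request:
{"fn": "play_rows", "kwargs": {
  "moves": [
    [-0.4,0.05,0,0,0,0,0.4],
    [-0.65,0.1,0,0,0,0,0.4],
    [-0.65,0.1,0,0,0,0,0.4]
  ]
}}

```text
time_s: 20.25
tcp_pos: [552.8, -6.2, 43.2]
tcp_rot: [0.0, 0.697, 0.717, -0.0]
force: [-0.7, 0.6, -0.3]
width: 0.568
```

Run:
```python
from h import *
s=state(); print(wb(s['tcp_pos'])); plan((*bw(0,128),-0.2),YB)
blob("side","yellow",55); blob("top","yellow",55)
```

```text
20.25 [552.8  -6.2  43.2] [ 0.000e+00  6.972e-01  7.169e-01 -3.000e-04] F [-0.7  0.6 -0.3] 0.568
[ -0.3069495  132.88068193]
20.25 [552.8  -6.2  43.2] [ 0.000e+00  6.972e-01  7.169e-01 -3.000e-04] F [-0.7  0.6 -0.3] 0.568
shift [-0.061  0.004  0.543] turn [-0.0002  0.0003 -0.0023]
side yellow 659 rect [552.5 -36.6] [68.3 53. ] 87.0 bench [ -1.6 102.5] box [[-31.0, 71.0], [22.0, 66.0], [28.0, 134.0], [-25.0, 139.0]] z [52.2 54.1 56.3]
top yellow 4 rect [576.   29.6] [0.  7.1] 0.6 bench [ 24.  167.9] box [[24.0, 171.0], [24.0, 164.0], [24.0, 164.0], [24.0, 171.0]] z [54.6 55.8 57.2]
```

Request:
{"fn": "play_rows", "kwargs": {
  "moves": [
    [0,0,0.2,0,0,0,0.4],
    [0,0,0.42,0,0,0,0.4],
    [0,0,0.51,0,0,0,0.4],
    [0,0,0.53,0,0,0,0.4],
    [0,0,0.53,0,0,0,0.4]
  ]
}}

```text
time_s: 20.98
tcp_pos: [552.4, -5.3, 0.6]
tcp_rot: [-0.001, 0.696, 0.718, -0.0]
force: [-1.3, 0.9, 1.5]
width: 0.568
```

Request:
{"fn": "play_rows", "kwargs": {
  "moves": [
    [0,0,0,0,0,0,0.75],
    [0,0,0,0,0,0,0.75],
    [0.25,0,0.01,0,0,0,0.75],
    [0.5,0,0.02,0,0,0,0.75],
    [0.5,0,0.02,0,0,0,0.75]
  ]
}}

```text
time_s: 21.6
tcp_pos: [551.7, 36.1, -0.7]
tcp_rot: [-0.0, 0.695, 0.719, 0.0]
force: [0.0, 0.1, 0.7]
width: 0.752
```

Run:
```python
from h import *
s=state(); print(wb(s['tcp_pos'])); plan((*bw(0,175),-1),YB)
blob("side","yellow",12); blob("top","yellow",12)
```

```text
21.6 [551.7  36.1  -0.7] [-2.000e-04  6.954e-01  7.186e-01  1.000e-04] F [0.  0.1 0.7] 0.752
[-6.29038741e-02  1.75216232e+02]
21.6 [551.7  36.1  -0.7] [-2.000e-04  6.954e-01  7.186e-01  1.000e-04] F [0.  0.1 0.7] 0.752
shift [-0.003  0.001  0.004] turn [-0.     -0.0003  0.0009]
side yellow 827 rect [550.8  -6.1] [50.5 87.7] 1.5 bench [ -2.3 133. ] box [[-27.0, 177.0], [-28.0, 89.0], [23.0, 89.0], [23.0, 177.0]] z [ 9.7 11.7 13.8]
```

Request:
{"fn": "play_rows", "kwargs": {
  "moves": [
    [0,0,0,0,0,0,0.4],
    [0,0,0,0,0,0,0.4],
    [0,0,0,0,0,0,0.4],
    [-0.15,0.0,0,0,0,0,0.4],
    [-0.3,0.0,0,0,0,0,0.4]
  ],
  "newtons": 14
}}

```text
time_s: 22.32
tcp_pos: [552.5, 9.4, -0.5]
tcp_rot: [0.0, 0.696, 0.718, -0.0]
force: [0.4, 0.1, 0.5]
width: 0.575
```

Request:
{"fn": "play_rows", "kwargs": {
  "moves": [
    [-0.05,0,0,0,0,0,0.4],
    [-0.1,0,0,0,0,0,0.4],
    [-0.15,0,0,0,0,0,0.4]
  ]
}}

```text
time_s: 22.7
tcp_pos: [552.9, -1.4, -0.5]
tcp_rot: [-0.0, 0.696, 0.718, 0.0]
force: [0.2, 0.5, 1.7]
width: 0.573
```

Request:
{"fn": "play_rows", "kwargs": {
  "moves": [
    [-0.05,0,0,0,0,0,0.4],
    [-0.1,0,0,0,0,0,0.4]
  ]
}}

```text
time_s: 22.95
tcp_pos: [553.1, -9.6, -0.5]
tcp_rot: [-0.0, 0.696, 0.718, 0.0]
force: [-0.5, 1.2, 0.9]
width: 0.57
```

Run:
```python
from h import *
s=state(); print(wb(s['tcp_pos'])); 
blob("side","yellow",12); blob("top","yellow",12)
```

```text
22.95 [ 5.531e+02 -9.600e+00 -5.000e-01] [-0.      0.6963  0.7178  0.    ] F [-0.5  1.2  0.9] 0.57
[ -0.13433746 129.4948535 ]
side yellow 404 rect [554.6 -29. ] [54.2 41.6] 1.4 bench [  0.8 110. ] box [[-26.0, 131.0], [-26.0, 89.0], [28.0, 89.0], [28.0, 131.0]] z [ 9.9 11.9 15. ]
top yellow 1 rect [541.4  18.9] [0. 0.] 0.0 bench [-11.  158.4] box [[-11.0, 158.0], [-11.0, 158.0], [-11.0, 158.0], [-11.0, 158.0]] z [1.6 1.6 1.6]
```

Request:
{"fn": "play_rows", "kwargs": {
  "moves": [
    [-0.07,0,0,0,0,0,0.4],
    [-0.14,0,0,0,0,0,0.4],
    [-0.2,0,0,0,0,0,0.4],
    [-0.2,0,0,0,0,0,0.4]
  ]
}}

```text
time_s: 23.55
tcp_pos: [553.5, -26.5, -0.5]
tcp_rot: [0.0, 0.697, 0.717, -0.0]
force: [0.5, -2.1, 0.8]
width: 0.571
```

Request:
{"fn": "play_rows", "kwargs": {
  "moves": [
    [-0.1,0,0,0,0,0,0.4],
    [-0.2,0,0,0,0,0,0.4],
    [-0.26,0,0,0,0,0,0.4],
    [-0.26,0,0,0,0,0,0.4]
  ]
}}

```text
time_s: 24.05
tcp_pos: [554.2, -47.4, -0.5]
tcp_rot: [0.0, 0.697, 0.717, -0.0]
force: [-0.2, -1.7, 1.9]
width: 0.571
```

Run:
```python
from h import *
s=state(); print(wb(s['tcp_pos'])); 
blob("side","yellow",12); blob("top","yellow",12)
```

```text
24.05 [ 5.542e+02 -4.740e+01 -5.000e-01] [ 3.000e-04  6.968e-01  7.173e-01 -2.000e-04] F [-0.2 -1.7  1.9] 0.571
[-0.25868866 91.65865241]
```

Run:
```python
from h import *
im,d=eyes.grab_frame("top"); im2,_=eyes.grab_frame("side")
a=cv2.resize(im[170:270,270:400],(520,400)); b=cv2.resize(im2[200:384,250:430],(390,400)); b=b[:,:280]
cv2.imwrite("pics/y5.png",cv2.cvtColor(np.clip(np.hstack([a,b]).astype(float)*1.8,0,255).astype(np.uint8),cv2.COLOR_RGB2BGR))
```

```text
(no output)
```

View pics/y5.png

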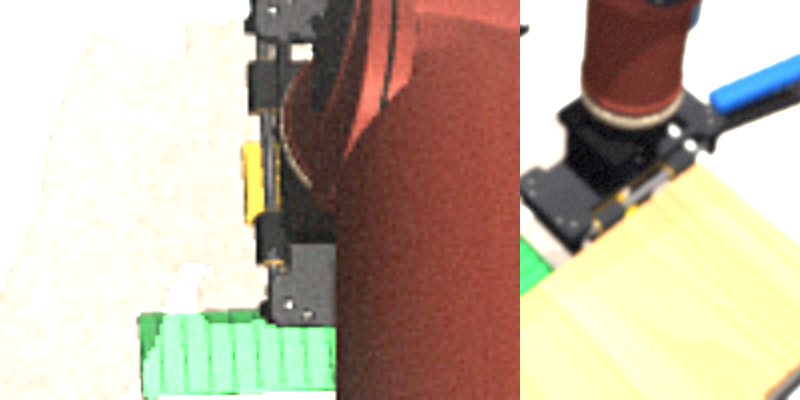

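Run:
```python
from h import *
for p,z in(((330.7,216),12),((332,216),12),((305,257),9)): print(wb(plane("top",[p],z)[0]).round(1))
s=state()
```

```text
[ -1.9 121.8]
[ -1.9 118.6]
[-99.8 188.7]
24.25 [ 5.542e+02 -4.660e+01 -5.000e-01] [ 2.000e-04  6.964e-01  7.176e-01 -1.000e-04] F [ 0.5 -1.3  1.8] 0.569
```

Request:
{"fn": "play_rows", "kwargs": {
  "moves": [
    [0.2,0,0,0,0,0,0.4],
    [0.5,0,0,0,0,0,0.4],
    [1,0,0,0,0,0,0.4],
    [1,0,0,0,0,0,0.4]
  ],
  "newtons": 30
}}

```text
time_s: 24.75
tcp_pos: [551.6, 39.0, -0.5]
tcp_rot: [-0.001, 0.694, 0.72, 0.001]
force: [-0.2, 1.6, 1.8]
width: 0.566
```

Request:
{"fn": "play_rows", "kwargs": {
  "moves": [
    [0.3,0.1,0,0,0,0,0.4],
    [0.5,0.5,0,0,0,0,0.4],
    [0.5,1,0,0,0,0,0.4]
  ]
}}

```text
time_s: 25.12
tcp_pos: [630.3, 78.7, -0.6]
tcp_rot: [-0.001, 0.695, 0.719, -0.0]
force: [-4.7, 0.2, 10.9]
width: 0.566
```

Request:
{"fn": "play_rows", "kwargs": {
  "moves": [
    [0,0.1,0,0,0,0,0.4],
    [0,0.1,0,0,0,0,0.4],
    [0,0.1,0,0,0,0,0.4],
    [0,0.1,0,0,0,0,0.75],
    [0,0.1,0,0,0,0,0.75]
  ]
}}

```text
time_s: 25.75
tcp_pos: [637.6, 76.2, -0.9]
tcp_rot: [-0.0, 0.696, 0.718, -0.001]
force: [0.1, 0.2, -0.2]
width: 0.705
```

Request:
{"fn": "play_rows", "kwargs": {
  "moves": [
    [0,0,0,0,0,0,0.78],
    [0,0,-0.3,0,0,0,0.78],
    [0.1,-0.2,-0.65,0,0,0,0.8],
    [0.3,-0.6,-0.65,0,0,0,0.8]
  ]
}}

```text
time_s: 26.25
tcp_pos: [591.5, 98.3, 53.6]
tcp_rot: [0.001, 0.697, 0.717, 0.002]
force: [-1.3, 0.9, -0.6]
width: 0.802
```

Run:
```python
from h import *
s=state(); print(wb(s['tcp_pos'])); 
blob("side","yellow",12); blob("top","yellow",12); blob("top","green",9)
plan((421.4,266.8,52),2.9)
```

```text
26.25 [591.5  98.3  53.6] [0.0014 0.6971 0.717  0.0016] F [-1.3  0.9 -0.6] 0.802
[ 41.62822331 236.11760184]
side yellow 1107 rect [637.1  35.8] [ 51.1 141.6] 1.3 bench [ 85.3 172.2] box [[60.0, 243.0], [59.0, 102.0], [110.0, 101.0], [111.0, 243.0]] z [ 9.6 11.6 13.6]
top yellow 2 rect [620.7 -34.5] [2.5 0. ] 178.6 bench [ 66.6 102.5] box [[68.0, 102.0], [68.0, 102.0], [65.0, 103.0], [65.0, 103.0]] z [10.  11.2 12.4]
top green 179 rect [454.1 -78.7] [46.6 24.7] 3.3 bench [-101.2   63.5] box [[-125.0, 75.0], [-124.0, 51.0], [-78.0, 52.0], [-78.0, 76.0]] z [ 5.5  8.9 11.4]
26.4 [588.5 100.1  51.5] [-6.000e-04  6.957e-01  7.184e-01  0.000e+00] F [ 1.  -0.1 -0.1] 0.801
shift [ 2.150e+00 -2.021e+00 -2.000e-03] turn [-0.0005 -0.0006 -0.0123]
```

Request:
{"fn": "play_rows", "kwargs": {
  "moves": [
    [0.36,-0.35,0,0,0,-0.012,0.8],
    [0.72,-0.7,0,0,0,-0.012,0.8]
  ]
}}

```text
time_s: 26.65
tcp_pos: [532.1, 154.5, 51.3]
tcp_rot: [0.0, 0.69, 0.723, -0.0]
force: [0.7, 0.5, 0.6]
width: 0.799
```

Request:
{"fn": "play_rows", "kwargs": {
  "moves": [
    [0.36,-0.35,0,0,0,0,0.8],
    [0.72,-0.7,0,0,0,0,0.8]
  ]
}}

```text
time_s: 26.9
tcp_pos: [473.2, 210.0, 51.4]
tcp_rot: [0.0, 0.69, 0.724, 0.0]
force: [0.4, 0.7, 0.5]
width: 0.797
```

Request:
{"fn": "play_rows", "kwargs": {
  "moves": [
    [0.36,-0.35,0,0,0,0,0.8],
    [0.68,-0.65,0,0,0,0,0.8],
    [0.68,-0.65,0,0,0,0,0.8],
    [0.68,-0.65,0,0,0,0,0.8]
  ]
}}

```text
time_s: 27.4
tcp_pos: [419.8, 260.8, 51.5]
tcp_rot: [0.0, 0.69, 0.724, 0.0]
force: [-0.3, 0.5, -0.1]
width: 0.795
```

Run:
```python
from h import *
plan((421.4,266.8,4),2.9)
```

```text
27.4 [419.8 260.8  51.5] [3.000e-04 6.902e-01 7.236e-01 0.000e+00] F [-0.3  0.5 -0.1] 0.795
shift [0.074 0.023 0.594] turn [ 0.0003  0.0003 -0.0022]
```

Request:
{"fn": "play_rows", "kwargs": {
  "moves": [
    [0.074,0.023,0.2,0,0,-0.002,0.8],
    [0.074,0.023,0.45,0,0,-0.002,0.8],
    [0.074,0.023,0.6,0,0,-0.002,0.8],
    [0.074,0.023,0.6,0,0,-0.002,0.8]
  ]
}}

```text
time_s: 27.9
tcp_pos: [420.1, 266.4, 2.2]
tcp_rot: [0.0, 0.689, 0.725, -0.001]
force: [0.3, 0.4, 0.6]
width: 0.797
```

Request:
{"fn": "play_rows", "kwargs": {
  "moves": [
    [0,0,0,0,0,0,0.4],
    [0,0,0,0,0,0,0.4],
    [0,0,0,0,0,0,0.4],
    [0,0,0,0,0,0,0.4]
  ],
  "newtons": 28
}}

```text
time_s: 28.4
tcp_pos: [420.7, 267.8, 4.0]
tcp_rot: [-0.0, 0.689, 0.725, 0.0]
force: [-0.5, -0.1, 3.8]
width: 0.569
```

Request:
{"fn": "play_rows", "kwargs": {
  "moves": [
    [0,0,-0.2,0,0,0,0.4],
    [0,0,-0.5,0,0,0,0.4],
    [0,0,-0.5,0,0,0.013,0.4]
  ]
}}

```text
time_s: 28.78
tcp_pos: [421.6, 268.4, 45.7]
tcp_rot: [0.0, 0.696, 0.718, 0.002]
force: [-0.2, -0.4, -0.8]
width: 0.564
```

Request:
{"fn": "play_rows", "kwargs": {
  "moves": [
    [-0.45,0.2,0,0,0,0,0.4],
    [-0.9,0.4,0,0,0,0,0.4]
  ]
}}

```text
time_s: 29.02
tcp_pos: [454.6, 195.8, 43.3]
tcp_rot: [-0.0, 0.696, 0.718, -0.0]
force: [1.6, -0.6, -1.0]
width: 0.569
```

Request:
{"fn": "play_rows", "kwargs": {
  "moves": [
    [-0.45,0.2,0,0,0,0,0.4],
    [-0.9,0.4,0,0,0,0,0.4]
  ]
}}

```text
time_s: 29.28
tcp_pos: [489.0, 124.3, 43.2]
tcp_rot: [-0.0, 0.696, 0.718, -0.0]
force: [0.5, -0.7, -1.2]
width: 0.572
```

Request:
{"fn": "play_rows", "kwargs": {
  "moves": [
    [-0.45,0.2,0,0,0,0,0.4],
    [-0.9,0.4,0,0,0,0,0.4],
    [-0.9,0.4,0,0,0,0,0.4]
  ]
}}

```text
time_s: 29.65
tcp_pos: [523.8, 51.0, 43.2]
tcp_rot: [0.001, 0.698, 0.716, -0.001]
force: [-0.8, 0.5, -0.9]
width: 0.568
```

Request:
{"fn": "play_rows", "kwargs": {
  "moves": [
    [-0.4,0.15,0,0,0,0,0.4],
    [-0.75,0.32,0,0,0,0,0.4],
    [-0.75,0.32,0,0,0,0,0.4]
  ]
}}

```text
time_s: 30.02
tcp_pos: [550.9, -6.4, 43.2]
tcp_rot: [0.0, 0.697, 0.717, -0.0]
force: [-0.3, 0.4, -0.6]
width: 0.57
```

Run:
```python
from h import *
s=state(); print(wb(s['tcp_pos'])); plan((*bw(0,130),0.6),YB)
blob("side","red",57); blob("top","red",57)
```

```text
30.02 [550.9  -6.4  43.2] [ 3.000e-04  6.970e-01  7.171e-01 -4.000e-04] F [-0.3  0.4 -0.6] 0.57
[ -2.27962137 132.75361942]
30.02 [550.9  -6.4  43.2] [ 3.000e-04  6.970e-01  7.171e-01 -4.000e-04] F [-0.3  0.4 -0.6] 0.57
shift [-0.034  0.029  0.533] turn [-0.0001  0.0007 -0.002 ]
side red 19535 rect [739.  743.9] [ 474.3 1261.6] 13.1 bench [209.3 876.8] box [[-147.0, 1449.0], [100.0, 212.0], [565.0, 305.0], [319.0, 1542.0]] z [366.8 547.9 623.5]
top red 14648 rect [ 446.1 -118.5] [547.7 187.4] 2.2 bench [-110.5   24. ] box [[-385.0, 116.0], [-384.0, -72.0], [164.0, -68.0], [163.0, 120.0]] z [485.3 579.4 641.9]
```

Same procedure for the red one: set down, regrip at the tail, slide gently.

Request:
{"fn": "play_rows", "kwargs": {
  "moves": [
    [0,0.03,0.2,0,0,0,0.4],
    [0,0.03,0.42,0,0,0,0.4],
    [0,0.03,0.51,0,0,0,0.4],
    [0,0.03,0.53,0,0,0,0.4],
    [0,0.03,0.53,0,0,0,0.4]
  ]
}}

```text
time_s: 30.75
tcp_pos: [552.3, -4.3, 0.7]
tcp_rot: [-0.001, 0.696, 0.718, -0.0]
force: [-1.9, 0.2, 1.9]
width: 0.572
```

Request:
{"fn": "play_rows", "kwargs": {
  "moves": [
    [0,0,0,0,0,0,0.75],
    [0,0,0,0,0,0,0.75],
    [0.25,0,0.01,0,0,0,0.75],
    [0.5,0,0.02,0,0,0,0.75],
    [0.5,0,0.02,0,0,0,0.75]
  ]
}}

```text
time_s: 31.38
tcp_pos: [551.8, 37.1, -0.7]
tcp_rot: [-0.0, 0.695, 0.719, 0.0]
force: [0.2, -0.7, 0.3]
width: 0.75
```

Request:
{"fn": "play_rows", "kwargs": {
  "moves": [
    [0,0,0,0,0,0,0.4],
    [0,0,0,0,0,0,0.4],
    [0,0,0,0,0,0,0.4],
    [-0.15,0.0,0,0,0,0,0.4],
    [-0.3,0.0,0,0,0,0,0.4]
  ],
  "newtons": 12
}}

```text
time_s: 32.0
tcp_pos: [552.6, 10.4, -0.5]
tcp_rot: [0.0, 0.696, 0.718, 0.0]
force: [0.4, 0.4, 0.4]
width: 0.567
```

Request:
{"fn": "play_rows", "kwargs": {
  "moves": [
    [-0.05,0,0,0,0,0,0.4],
    [-0.1,0,0,0,0,0,0.4]
  ]
}}

```text
time_s: 32.25
tcp_pos: [552.9, 3.2, -0.5]
tcp_rot: [-0.0, 0.696, 0.718, 0.0]
force: [0.4, 1.8, 1.0]
width: 0.575
```

Request:
{"fn": "play_rows", "kwargs": {
  "moves": [
    [-0.03,0,0,0,0,0,0.4],
    [-0.06,0,0,0,0,0,0.4]
  ]
}}

```text
time_s: 32.5
tcp_pos: [553.1, -1.1, -0.5]
tcp_rot: [-0.0, 0.696, 0.718, 0.0]
force: [-0.7, 1.3, 1.4]
width: 0.571
```

Run:
```python
from h import *
s=state(); print(wb(s['tcp_pos']))
for c in("top","side"):
    im,d=eyes.grab_frame(c); h=cv2.cvtColor(im,cv2.COLOR_RGB2HSV); P=[]
    v,u=np.indices(d.shape); r,o=rays(c,np.c_[u.ravel(),v.ravel()]); P=(o+r*d.ravel()[:,None]).reshape(d.shape+(3,))
    m=((h[...,0]<8)|(h[...,0]>172))&(h[...,1]>100)&(P[...,2]<25)&(P[...,2]>3)&(d>0)
    q=P[m]; b=np.array([wb(p) for p in q]); print(c,m.sum(), np.percentile(b,[0,2,50,98,100],axis=0).round(1).tolist() if len(b) else '')
```

```text
32.5 [ 5.531e+02 -1.100e+00 -5.000e-01] [-0.000e+00  6.957e-01  7.184e-01  1.000e-04] F [-0.7  1.3  1.4] 0.571
[1.15192626e-01 1.37991356e+02]
top 78 [[-22.9, 159.8], [-21.4, 160.4], [3.6, 165.3], [420.2, 673.2], [421.9, 674.0]]
side 718 [[-472.6, 86.7], [-465.8, 89.2], [-9.6, 122.3], [24.7, 266.2], [412.6, 461.8]]
```

Request:
{"fn": "play_rows", "kwargs": {
  "moves": [
    [-0.03,0,0,0,0,0,0.4],
    [-0.06,0,0,0,0,0,0.4]
  ]
}}

```text
time_s: 32.85
tcp_pos: [553.0, -1.8, -0.5]
tcp_rot: [-0.002, 0.695, 0.719, 0.001]
force: [-1.9, 16.5, 2.1]
width: 0.571
```

Request:
{"fn": "play_rows", "kwargs": {
  "moves": [
    [-0.03,0,0,0,0,0,0.4],
    [-0.06,0,0,0,0,0,0.4]
  ]
}}

```text
time_s: 33.1
tcp_pos: [553.1, -5.4, -0.7]
tcp_rot: [-0.002, 0.694, 0.72, 0.002]
force: [-1.0, 17.4, 0.8]
width: 0.576
```

```bash
cat >> h.py <<'E'
def redtail():
    s=state(); print('tcp bench',wb(s['tcp_pos']).round(1))
    im,d=eyes.grab_frame("top"); h=cv2.cvtColor(im,cv2.COLOR_RGB2HSV)
    v,u=np.indices(d.shape); r,o=rays("top",np.c_[u.ravel(),v.ravel()]); P=(o+r*d.ravel()[:,None]).reshape(d.shape+(3,))
    m=((h[...,0]<8)|(h[...,0]>172))&(h[...,1]>100)&(P[...,2]<25)&(P[...,2]>3)&(d>0)
    b=np.array([wb(p) for p in P[m]]); b=b[(abs(b[:,0])<40)&(b[:,1]<250)]; print(len(b),'tail',np.percentile(b[:,1],[50,90,100]).round(1),'z',np.percentile(P[m][:,2],[10,50,90]).round(1))
E
python3 -c "
from h import *
redtail()"
```

```text
33.1 [553.1  -5.4  -0.7] [-0.0022  0.6944  0.7195  0.0016] F [-1.  17.4  0.8] 0.576
tcp bench [ -0.  133.7]
113 tail [162.4 167.5 168.5] z [10.3 14.4 17.3]
```

Request:
{"fn": "play_rows", "kwargs": {
  "moves": [
    [0.1,0,0,0,0,0,0.4],
    [0.3,0,0,0,0,0,0.4],
    [0.6,0,0,0,0,0,0.4],
    [0.95,0,0,0,0,0,0.4],
    [0.95,0,0,0,0,0,0.4]
  ]
}}

```text
time_s: 33.78
tcp_pos: [550.7, 67.9, -0.7]
tcp_rot: [-0.0, 0.694, 0.72, 0.0]
force: [-0.4, 0.1, -1.6]
width: 0.572
```

Request:
{"fn": "play_rows", "kwargs": {
  "moves": [
    [0,0,0,0,0,0,0.75],
    [0,0,0,0,0,0,0.75],
    [0,0,-0.3,0,0,0,0.75],
    [0,0,-0.7,0,0,0,0.75],
    [0,0,-0.7,0,0,0,0.75]
  ]
}}

```text
time_s: 34.4
tcp_pos: [552.6, 64.3, 57.7]
tcp_rot: [0.001, 0.696, 0.718, 0.002]
force: [-0.4, 1.2, -1.3]
width: 0.75
```

Run:
```python
from h import *
s=state(); print('tcp bench',wb(s['tcp_pos']).round(1))
for c in("side","top"):
    im,d=eyes.grab_frame(c); h=cv2.cvtColor(im,cv2.COLOR_RGB2HSV)
    v,u=np.indices(d.shape); r,o=rays(c,np.c_[u.ravel(),v.ravel()]); P=(o+r*d.ravel()[:,None]).reshape(d.shape+(3,))
    B=(P[...,:2]-O)@np.c_[ex,ey]
    m=((h[...,0]<8)|(h[...,0]>172))&(h[...,1]>120)&(P[...,2]<25)&(P[...,2]>6)&(abs(B[...,0])<60)&(B[...,1]<300)&(B[...,1]>40)
    if m.sum()>5:
        r=rect(c,m,15); print(c,m.sum(),'bench c',wb(r[0]).round(1),r[1],round(r[2],1),np.round([wb(q) for q in cv2.boxPoints(r)]).tolist(),np.median(P[m][:,2]))
```

```text
34.4 [552.6  64.3  57.7] [0.0011 0.6964 0.7176 0.0018] F [-0.4  1.2 -1.3] 0.75
tcp bench [  1.7 203.3]
side 1252 bench c [ -3.  171.2] (51.137386322021484, 142.23851013183594) 1.7 [[-28.0, 242.0], [-29.0, 100.0], [22.0, 100.0], [23.0, 242.0]] 14.62137160071353
top 118 bench c [  0.3 233.1] (49.52913284301758, 14.561616897583008) 3.2 [[-25.0, 240.0], [-24.0, 225.0], [25.0, 226.0], [25.0, 241.0]] 14.64449299261048
```

Request:
{"fn": "play_rows", "kwargs": {
  "moves": [
    [-0.2,0,0.2,0,0,0,0.75],
    [-0.41,0,0.5,0,0,0,0.75],
    [-0.41,0,0.68,0,0,0,0.75],
    [-0.41,0,0.68,0,0,0,0.75]
  ]
}}

```text
time_s: 35.0
tcp_pos: [550.7, 32.5, -0.4]
tcp_rot: [-0.001, 0.696, 0.718, -0.001]
force: [0.5, 1.1, 0.5]
width: 0.748
```

Request:
{"fn": "play_rows", "kwargs": {
  "moves": [
    [0,0,0,0,0,0,0.4],
    [0,0,0,0,0,0,0.4],
    [0,0,0,0,0,0,0.4],
    [0,0,-0.3,0,0,0,0.4],
    [0,0,-0.65,0,0,-0.012,0.4]
  ],
  "newtons": 28
}}

```text
time_s: 35.62
tcp_pos: [551.4, 32.3, 53.4]
tcp_rot: [-0.0, 0.689, 0.725, -0.0]
force: [0.1, -0.2, -0.9]
width: 0.567
```

Run:
```python
from h import *
plan((421.2,267,52),2.9)
```

```text
35.62 [551.4  32.3  53.4] [-2.000e-04  6.892e-01  7.246e-01 -5.000e-04] F [ 0.1 -0.2 -0.9] 0.567
shift [ 3.012 -1.479  0.019] turn [-0.0007  0.0002 -0.0004]
```

Request:
{"fn": "play_rows", "kwargs": {
  "moves": [
    [0.48,-0.24,0,0,0,0,0.4],
    [0.98,-0.48,0,0,0,0,0.4]
  ]
}}

```text
time_s: 35.88
tcp_pos: [509.5, 109.3, 53.7]
tcp_rot: [0.0, 0.69, 0.724, 0.001]
force: [-0.1, 0.6, -0.9]
width: 0.572
```

Request:
{"fn": "play_rows", "kwargs": {
  "moves": [
    [0.48,-0.24,0,0,0,0,0.4],
    [0.98,-0.48,0,0,0,0,0.4]
  ]
}}

```text
time_s: 36.12
tcp_pos: [466.6, 186.3, 53.4]
tcp_rot: [0.0, 0.689, 0.724, 0.0]
force: [0.8, 0.4, -1.3]
width: 0.565
```

Request:
{"fn": "play_rows", "kwargs": {
  "moves": [
    [0.48,-0.24,0,0,0,0,0.4],
    [0.98,-0.48,0,0,0,0,0.4],
    [0.98,-0.48,0,0,0,0,0.4],
    [0.98,-0.48,0,0,0,0,0.4],
    [0.98,-0.48,0,0,0,0,0.4]
  ]
}}

```text
time_s: 36.75
tcp_pos: [425.8, 260.3, 53.1]
tcp_rot: [0.0, 0.69, 0.724, -0.0]
force: [0.5, -0.1, -0.6]
width: 0.57
```

Run:
```python
from h import *
plan((421.2,268,4),2.9)
```

```text
36.75 [425.8 260.3  53.1] [ 2.000e-04  6.900e-01  7.238e-01 -0.000e+00] F [ 0.5 -0.1 -0.6] 0.57
shift [ 0.099 -0.053  0.614] turn [ 0.0002  0.0002 -0.0019]
```

Request:
{"fn": "play_rows", "kwargs": {
  "moves": [
    [0.1,-0.055,0.1,0,0,-0.002,0.4],
    [0.1,-0.055,0.3,0,0,-0.002,0.4],
    [0.1,-0.055,0.35,0,0,-0.002,0.4],
    [0.1,-0.055,0.35,0,0,-0.002,0.4]
  ]
}}

```text
time_s: 37.25
tcp_pos: [420.1, 268.7, 24.4]
tcp_rot: [0.0, 0.688, 0.725, -0.001]
force: [0.2, 0.1, -1.9]
width: 0.57
```

Run:
```python
from h import *
plan((421.2,268,4),2.9)
```

```text
37.25 [420.1 268.7  24.4] [ 1.000e-04  6.884e-01  7.254e-01 -7.000e-04] F [ 0.2  0.1 -1.9] 0.57
shift [-0.009  0.013  0.254] turn [-0.0006  0.0008  0.0011]
```

Request:
{"fn": "play_rows", "kwargs": {
  "moves": [
    [-0.009,0.013,0.06,0,0,0.001,0.4],
    [-0.009,0.013,0.13,0,0,0.001,0.4],
    [-0.009,0.013,0.2,0,0,0.001,0.4],
    [-0.009,0.013,0.25,0,0,0.001,0.4],
    [-0.009,0.013,0.25,0,0,0.001,0.4]
  ]
}}

```text
time_s: 37.88
tcp_pos: [421.4, 268.5, 4.9]
tcp_rot: [-0.0, 0.689, 0.725, -0.0]
force: [-0.6, -1.0, -1.7]
width: 0.567
```

Request:
{"fn": "play_rows", "kwargs": {
  "moves": [
    [0,0,0,0,0,0,0.75],
    [0,0,0,0,0,0,0.75],
    [0,0,0,0,0,0,0.75],
    [0,0,-0.3,0,0,0,0.75],
    [0,0,-0.65,0,0,0.012,0.75]
  ]
}}

```text
time_s: 38.5
tcp_pos: [421.1, 268.2, 57.3]
tcp_rot: [0.0, 0.695, 0.719, -0.001]
force: [0.6, 0.7, 0.7]
width: 0.753
```

Run:
```python
from h import *
plan((*bw(86,195),50),YB)
im,d=eyes.grab_frame("side"); h=cv2.cvtColor(im,cv2.COLOR_RGB2HSV)
v,u=np.indices(d.shape); r,o=rays("side",np.c_[u.ravel(),v.ravel()]); P=(o+r*d.ravel()[:,None]).reshape(d.shape+(3,))
m=((h[...,0]<8)|(h[...,0]>172))&(h[...,1]>120)&(P[...,2]<40)&(P[...,2]>6)&(abs(P[...,0]-421)<50)&(abs(P[...,1]-266)<90)
r=rect("side",m,18); print(m.sum(),r,np.percentile(P[m][:,2],[5,50,95]))
q=P[m]; A=np.c_[q[:,:2]-q[:,:2].mean(0),np.ones(len(q))]; print(np.linalg.lstsq(A,q[:,2],rcond=None)[0])
```

```text
38.5 [421.1 268.2  57.3] [ 1.000e-04  6.954e-01  7.186e-01 -6.000e-04] F [0.6 0.7 0.7] 0.753
shift [-2.707  2.613  0.092] turn [-0.0005  0.0006  0.0009]
1207 ((419.0293273925781, 265.53302001953125), (63.62579345703125, 155.00482177734375), 2.9940009117126465) [10.33513508 17.31442761 20.129192  ]
[1.28457205e-02 5.73531231e-04 1.67941909e+01]
```

Request:
{"fn": "play_rows", "kwargs": {
  "moves": [
    [-0.4,0.43,0,0,0,0,0.75],
    [-0.8,0.87,0,0,0,0,0.75]
  ]
}}

```text
time_s: 38.8
tcp_pos: [493.9, 206.9, 57.5]
tcp_rot: [-0.0, 0.695, 0.719, 0.001]
force: [0.5, -0.1, -0.5]
width: 0.753
```

Request:
{"fn": "play_rows", "kwargs": {
  "moves": [
    [-0.4,0.43,0,0,0,0,0.75],
    [-0.8,0.87,0,0,0,0,0.75]
  ]
}}

```text
time_s: 39.05
tcp_pos: [565.9, 144.4, 57.1]
tcp_rot: [0.0, 0.695, 0.719, 0.0]
force: [0.3, 0.5, -0.6]
width: 0.751
```

Request:
{"fn": "play_rows", "kwargs": {
  "moves": [
    [-0.4,0.43,0,0,0,0,0.75],
    [-0.78,0.87,0.1,0,0,0,0.75],
    [-0.78,0.87,0.1,0,0,0,0.75],
    [-0.78,0.87,0.1,0,0,0,0.75],
    [-0.78,0.87,0.1,0,0,0,0.75]
  ]
}}

```text
time_s: 39.67
tcp_pos: [635.8, 86.6, 49.1]
tcp_rot: [-0.0, 0.695, 0.719, 0.0]
force: [0.2, -0.3, 0.2]
width: 0.75
```

Run:
```python
from h import *
plan((*bw(87,220),-0.6),YB)
blob("side","yellow",12); blob("top","yellow",12)
```

```text
39.67 [635.8  86.6  49.1] [-4.000e-04  6.947e-01  7.193e-01  2.000e-04] F [ 0.2 -0.3  0.2] 0.75
shift [-0.038  0.018  0.622] turn [-0.0002 -0.0005  0.0022]
side yellow 1054 rect [637.3  31.5] [ 51.2 132.9] 1.2 bench [ 85.3 167.9] box [[60.0, 235.0], [59.0, 102.0], [110.0, 101.0], [112.0, 234.0]] z [ 9.5 11.5 13.7]
```

Descend, grip the tail, drag sideways into the lane (x = 0).

Request:
{"fn": "play_rows", "kwargs": {
  "moves": [
    [-0.038,0.018,0.2,0,0,0.002,0.75],
    [-0.038,0.018,0.5,0,0,0.002,0.75],
    [-0.038,0.018,0.615,0,0,0.002,0.75],
    [-0.038,0.018,0.615,0,0,0.002,0.75]
  ]
}}

```text
time_s: 40.28
tcp_pos: [637.3, 82.1, -1.1]
tcp_rot: [-0.0, 0.696, 0.718, -0.001]
force: [0.1, 0.6, 0.3]
width: 0.75
```

Request:
{"fn": "play_rows", "kwargs": {
  "moves": [
    [0,0,0,0,0,0,0.4],
    [0,0,0,0,0,0,0.4],
    [0,0,0,0,0,0,0.4],
    [0,-0.2,0,0,0,0,0.4],
    [0,-0.5,0,0,0,0,0.4]
  ],
  "newtons": 28
}}

```text
time_s: 40.9
tcp_pos: [598.9, 81.0, 0.6]
tcp_rot: [0.001, 0.696, 0.718, 0.001]
force: [1.7, -0.3, 4.0]
width: 0.568
```

Request:
{"fn": "play_rows", "kwargs": {
  "moves": [
    [0,-0.3,0,0,0,0,0.4],
    [0,-0.55,0,0,0,0,0.4],
    [0,-0.58,0,0,0,0,0.4],
    [0,-0.58,0,0,0,0,0.4],
    [0,-0.58,0,0,0,0,0.4]
  ]
}}

```text
time_s: 41.52
tcp_pos: [551.4, 79.9, 0.5]
tcp_rot: [-0.001, 0.696, 0.718, -0.0]
force: [-7.1, -0.4, 13.8]
width: 0.564
```

Run:
```python
from h import *
s=state();print(wb(s['tcp_pos']).round(1)); plan((*bw(0,150),-0.6),YB)
blob("side","yellow",12); blob("top","yellow",12)
```

```text
41.52 [5.514e+02 7.990e+01 5.000e-01] [-7.000e-04  6.963e-01  7.177e-01 -3.000e-04] F [-7.1 -0.4 13.8] 0.564
[  1. 219.]
41.52 [5.514e+02 7.990e+01 5.000e-01] [-7.000e-04  6.963e-01  7.177e-01 -3.000e-04] F [-7.1 -0.4 13.8] 0.564
shift [-0.862 -0.011  0.013] turn [-0.001  -0.0004 -0.0008]
side yellow 1052 rect [551.4  21.6] [118.8  53.9] 87.7 bench [ -0.9 160.7] box [[-32.0, 103.0], [22.0, 100.0], [30.0, 218.0], [-23.0, 222.0]] z [ 9.6 11.6 13.6]
```

Request:
{"fn": "play_rows", "kwargs": {
  "moves": [
    [0,0,-0.012,0,0,0,0.4],
    [0,0,-0.012,0,0,0,0.7],
    [0,0,-0.012,0,0,0,0.7],
    [0,0,-0.012,0,0,0,0.4],
    [0,0,-0.012,0,0,0,0.4]
  ],
  "newtons": 14
}}

```text
time_s: 42.25
tcp_pos: [551.6, 79.6, 0.8]
tcp_rot: [0.0, 0.696, 0.718, -0.0]
force: [0.0, 0.9, -0.2]
width: 0.57
```

Request:
{"fn": "play_rows", "kwargs": {
  "moves": [
    [0,0,0,0,0,0,0.4],
    [0,0,0,0,0,0,0.4]
  ]
}}

```text
time_s: 42.5
tcp_pos: [551.6, 79.6, 0.8]
tcp_rot: [0.0, 0.696, 0.718, 0.0]
force: [-0.2, 0.6, -0.8]
width: 0.574
```

Run:
```python
from h import *
s=state();print(wb(s['tcp_pos']).round(1))
im,d=eyes.grab_frame("side")
cv2.imwrite("pics/y6.png",cv2.cvtColor(cv2.resize(im[190:310,200:350],None,fx=4.5,fy=4.5),cv2.COLOR_RGB2BGR))
m=cv2.inRange(cv2.cvtColor(im,cv2.COLOR_RGB2HSV),(24,120,40),(34,255,255))
v,u=np.nonzero(m); B=(plane("side",np.c_[u,v],12)[:,:2]-O)@np.c_[ex,ey]; B=B[(abs(B[:,0])<50)&(B[:,1]<260)]
for y in range(92,250,8):
    k=B[(B[:,1]>=y)&(B[:,1]<y+8)]
    if len(k)>4: print(y,len(k),k[:,0].min().round(1),k[:,0].max().round(1))
```

```text
42.5 [551.6  79.6   0.8] [0.     0.6964 0.7177 0.    ] F [-0.2  0.6 -0.8] 0.574
[  1.2 218.7]
100 64 -26.3 22.2
108 81 -26.3 24.2
116 79 -26.2 22.9
124 78 -26.1 23.1
132 78 -26.0 23.5
140 77 -25.9 23.8
148 76 -25.8 24.1
156 76 -25.7 24.4
164 71 -25.6 23.0
172 72 -25.5 23.3
180 72 -25.4 23.7
188 70 -25.3 23.9
196 69 -25.2 24.2
204 41 -21.7 26.3
212 60 -20.0 30.0
```

View pics/y6.png

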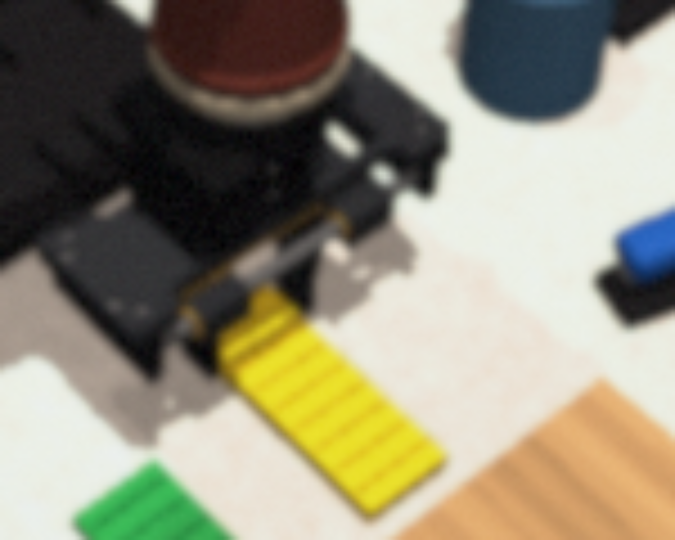

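Request:
{"fn": "play_rows", "kwargs": {
  "moves": [
    [-0.2,-0.01,0,0,0,0,0.4],
    [-0.5,-0.01,0,0,0,0,0.4],
    [-0.75,-0.01,0,0,0,0,0.4],
    [-0.8,-0.01,0,0,0,0,0.4],
    [-0.8,-0.01,0,0,0,0,0.4]
  ]
}}

```text
time_s: 43.18
tcp_pos: [552.7, 15.3, 0.8]
tcp_rot: [-0.0, 0.697, 0.717, -0.0]
force: [-0.7, -0.6, -0.2]
width: 0.573
```

Request:
{"fn": "play_rows", "kwargs": {
  "moves": [
    [-0.05,0,0,0,0,0,0.4],
    [-0.1,0,0,0,0,0,0.4],
    [-0.15,0,0,0,0,0,0.4],
    [-0.2,0,0,0,0,0,0.4]
  ]
}}

```text
time_s: 43.68
tcp_pos: [553.2, -0.6, 0.8]
tcp_rot: [0.0, 0.696, 0.718, -0.0]
force: [0.7, -0.5, -0.6]
width: 0.57
```

Run:
```python
from h import *
s=state();print(wb(s['tcp_pos']).round(1))
blob("side","yellow",12); blob("top","yellow",12)
```

```text
43.67 [553.2  -0.6   0.8] [ 0.      0.6963  0.7177 -0.    ] F [ 0.7 -0.5 -0.6] 0.57
[  0.3 138.5]
side yellow 484 rect [554.2 -25.1] [52.8 54.2] 89.6 bench [  0.4 114. ] box [[-28.0, 89.0], [27.0, 87.0], [29.0, 139.0], [-26.0, 141.0]] z [ 9.9 12.1 14.7]
```

Request:
{"fn": "play_rows", "kwargs": {
  "moves": [
    [-0.07,0,0,0,0,0,0.4],
    [-0.14,0,0,0,0,0,0.4],
    [-0.21,0,0,0,0,0,0.4],
    [-0.28,0,0,0,0,0,0.4]
  ]
}}

```text
time_s: 44.28
tcp_pos: [553.9, -23.3, 0.8]
tcp_rot: [0.0, 0.696, 0.718, -0.0]
force: [-1.1, -0.0, -0.9]
width: 0.576
```

Request:
{"fn": "play_rows", "kwargs": {
  "moves": [
    [-0.08,0,0,0,0,0,0.4],
    [-0.16,0,0,0,0,0,0.4],
    [-0.24,0,0,0,0,0,0.4],
    [-0.24,0,0,0,0,0,0.4]
  ]
}}

```text
time_s: 44.78
tcp_pos: [554.5, -42.8, 0.9]
tcp_rot: [0.0, 0.697, 0.717, -0.0]
force: [0.1, -0.0, -0.9]
width: 0.569
```

Request:
{"fn": "play_rows", "kwargs": {
  "moves": [
    [-0.08,0,0,0,0,0,0.4],
    [-0.16,0,0,0,0,0,0.4],
    [-0.2,0,0,0,0,0,0.4],
    [-0.2,0,0,0,0,0,0.4]
  ]
}}

```text
time_s: 45.28
tcp_pos: [554.9, -58.4, 0.8]
tcp_rot: [0.0, 0.697, 0.717, -0.0]
force: [-0.8, 0.1, -0.2]
width: 0.567
```

```bash
cat > tail.py <<'E'
from h import *
s=state();print(wb(s['tcp_pos']).round(1))
im,d=eyes.grab_frame("top"); h=cv2.cvtColor(im,cv2.COLOR_RGB2HSV)
m=cv2.inRange(h,(20,90,30),(36,255,255)); v,u=np.nonzero(m); B=(plane("top",np.c_[u,v],12)[:,:2]-O)@np.c_[ex,ey]
k=(abs(B[:,0])<45)&(B[:,1]>32)&(B[:,1]<250); B=B[k]
for x in range(-30,30,10):
    q=B[(B[:,0]>=x)&(B[:,0]<x+10)]
    if len(q): print(x,len(q),q.min(0).round(1),q.max(0).round(1))
E
python3 tail.py
```

```text
45.27 [554.9 -58.4   0.8] [ 1.000e-04  6.966e-01  7.175e-01 -1.000e-04] F [-0.8  0.1 -0.2] 0.567
[ 0.2 80.7]
-30 1 [-24.4 105.2] [-24.4 105.2]
-20 14 [-19.5  87.1] [-10.  104.7]
-10 21 [-9.9 86.6] [-1.000e-01  1.043e+02]
0 18 [ 0.1 86.1] [  9.8 103.8]
10 19 [10.  85.5] [ 20.  103.2]
20 9 [20.  87.5] [ 25.1 102.6]
```

Request:
{"fn": "play_rows", "kwargs": {
  "moves": [
    [0,0,0,0,0,0,0.75],
    [0,0,0,0,0,0,0.75],
    [0,0,0,0,0,0,0.75],
    [0.4,0,0,0,0,0,0.75],
    [0.9,0,0,0,0,0,0.75]
  ]
}}

```text
time_s: 45.95
tcp_pos: [552.9, 13.9, 0.9]
tcp_rot: [0.0, 0.697, 0.717, -0.0]
force: [1.4, 1.0, 0.2]
width: 0.749
```

Request:
{"fn": "play_rows", "kwargs": {
  "moves": [
    [0.5,0,-0.4,0,0,0,0.75],
    [1,0,-1,0,0,0,0.75]
  ]
}}

```text
time_s: 46.2
tcp_pos: [549.1, 95.0, 80.7]
tcp_rot: [-0.0, 0.696, 0.718, -0.001]
force: [0.9, 0.6, 0.5]
width: 0.751
```

Request:
{"fn": "play_rows", "kwargs": {
  "moves": [
    [0.5,0,-0.4,0,0,0,0.75],
    [1,0,-0.8,0,0,0,0.75]
  ]
}}

```text
time_s: 46.45
tcp_pos: [547.8, 175.4, 146.3]
tcp_rot: [0.0, 0.696, 0.718, 0.0]
force: [1.1, 0.2, -1.3]
width: 0.75
```

Request:
{"fn": "play_rows", "kwargs": {
  "moves": [
    [0.5,0,0,0,0,0,0.75],
    [1,0,0,0,0,0,0.75]
  ]
}}

```text
time_s: 46.7
tcp_pos: [545.6, 255.4, 145.5]
tcp_rot: [0.0, 0.696, 0.718, 0.001]
force: [-0.0, 0.1, -0.2]
width: 0.752
```

Request:
{"fn": "play_rows", "kwargs": {
  "moves": [
    [0.5,0,0,0,0,0,0.75],
    [1,0,0,0,0,0,0.75],
    [1,0,0,0,0,0,0.75]
  ]
}}

```text
time_s: 47.08
tcp_pos: [541.6, 338.1, 144.1]
tcp_rot: [-0.001, 0.694, 0.72, -0.0]
force: [-0.1, -1.1, -0.5]
width: 0.75
```

```bash
python3 tail.py
python3 - <<'E'
from h import *
blob("top","green",9)
im,d=eyes.grab_frame("top"); cv2.imwrite("pics/f7.png",cv2.cvtColor(cv2.resize(im[70:320,140:420],None,fx=2.8,fy=2.4),cv2.COLOR_RGB2BGR))
for t in("mug_mid","stapler_mid","mouse_mid"):
    r=models.cut_out("top",t); print(t,[(round(x["conf"],2),np.round(x["extent"]).tolist()) for x in r[:1]])
E
```

```text
47.08 [541.6 338.1 144.1] [-6.000e-04  6.944e-01  7.196e-01 -1.000e-04] F [-0.1 -1.1 -0.5] 0.75
[ -0.8 477.3]
-30 75 [-25.9  33.8] [-20. 105.]
-20 116 [-20.   35.6] [-10.  104.9]
-10 115 [-9.9 32.4] [ -0.  104.3]
0 115 [ 0.  32.2] [ 10.  103.8]
10 109 [10.  33.9] [ 20.  105.4]
20 58 [20.  33.2] [ 25.  105.1]
top green 961 rect [451.2 -22.2] [ 49.  137.4] 2.7 bench [-102.4  120. ] box [[-128.0, 188.0], [-126.0, 51.0], [-77.0, 52.0], [-79.0, 189.0]] z [ 5.9  8.6 11.3]
mug_mid []
stapler_mid [(0.81, [336.0, 130.0, 27.0, 58.0])]
mouse_mid [(0.58, [229.0, 269.0, 25.0, 26.0])]
```

View pics/f7.png

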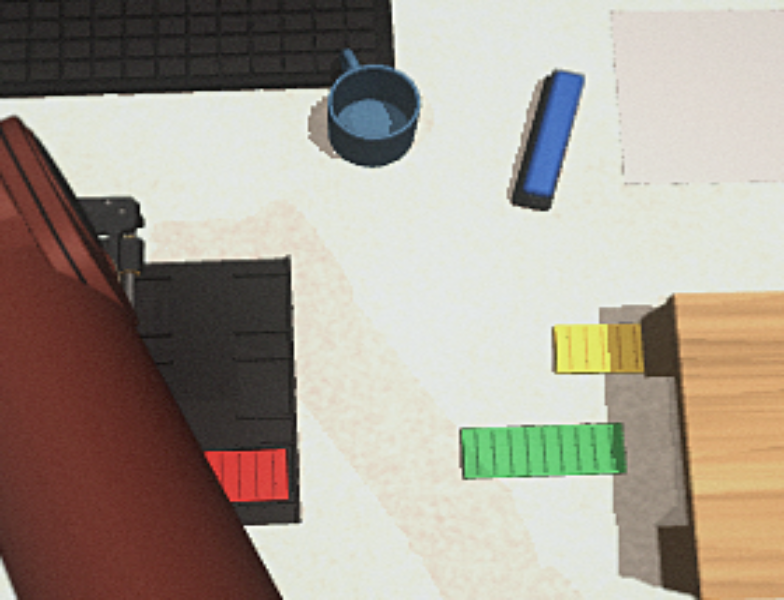

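Request:
{"fn": "play_rows", "kwargs": {
  "moves": [
    [-0.5,0,0,0,0,0,0.75],
    [-1,0,0,0,0,0,0.75]
  ]
}}

```text
time_s: 47.62
tcp_pos: [545.7, 252.3, 144.9]
tcp_rot: [0.0, 0.696, 0.718, 0.0]
force: [0.3, -0.4, 1.3]
width: 0.751
```

Request:
{"fn": "play_rows", "kwargs": {
  "moves": [
    [-0.5,0,0,0,0,0,0.75],
    [-1,0,0,0,0,0,0.75]
  ]
}}

```text
time_s: 47.88
tcp_pos: [548.0, 171.8, 145.1]
tcp_rot: [0.0, 0.697, 0.717, 0.0]
force: [0.2, 0.2, 0.1]
width: 0.747
```

Request:
{"fn": "play_rows", "kwargs": {
  "moves": [
    [-0.5,0,0.3,0,0,0,0.75],
    [-1,0,0.7,0,0,0,0.75],
    [-1,0,0.7,0,0,0,0.75]
  ]
}}

```text
time_s: 48.25
tcp_pos: [548.8, 88.9, 87.0]
tcp_rot: [-0.0, 0.699, 0.715, -0.002]
force: [0.1, 0.2, -0.2]
width: 0.747
```

Request:
{"fn": "play_rows", "kwargs": {
  "moves": [
    [-0.5,0,0.4,0,0,0,0.75],
    [-1,0,0.8,0,0,0,0.75],
    [-1,0,0.8,0,0,0,0.75],
    [-1,0,0.8,0,0,0,0.75]
  ]
}}

```text
time_s: 48.75
tcp_pos: [553.3, 14.7, 25.5]
tcp_rot: [0.0, 0.696, 0.718, 0.0]
force: [-0.1, 0.4, 0.5]
width: 0.751
```

```bash
python3 -c "
from h import *
s=state();print(wb(s['tcp_pos']).round(1)); plan((*bw(0.2,86),0.9),YB)"
```

```text
48.75 [553.3  14.7  25.5] [0.000e+00 6.964e-01 7.176e-01 5.000e-04] F [-0.1  0.4  0.5] 0.751
[  0.8 153.8]
48.75 [553.3  14.7  25.5] [0.000e+00 6.964e-01 7.176e-01 5.000e-04] F [-0.1  0.4  0.5] 0.751
shift [-0.847 -0.007  0.306] turn [ 0.0005 -0.0004 -0.001 ]
```

Request:
{"fn": "play_rows", "kwargs": {
  "moves": [
    [0,-0.007,0.2,0,0,0,0.75],
    [0,-0.007,0.303,0,0,0,0.75],
    [-0.4,-0.007,0.303,0,0,0,0.75],
    [-0.84,-0.007,0.303,0,0,0,0.75],
    [-0.84,-0.007,0.303,0,0,0,0.75]
  ]
}}

```text
time_s: 49.38
tcp_pos: [554.0, -56.0, 0.3]
tcp_rot: [0.0, 0.698, 0.716, -0.0]
force: [0.4, 0.2, 0.5]
width: 0.752
```

Request:
{"fn": "play_rows", "kwargs": {
  "moves": [
    [0,0,0,0,0,0,0.4],
    [0,0,0,0,0,0,0.4],
    [0,0,0,0,0,0,0.4]
  ],
  "newtons": 14
}}

```text
time_s: 49.75
tcp_pos: [554.3, -52.1, 0.5]
tcp_rot: [-0.0, 0.696, 0.718, 0.0]
force: [-0.9, -0.0, -1.2]
width: 0.567
```

Request:
{"fn": "play_rows", "kwargs": {
  "moves": [
    [-0.03,0,0,0,0,0,0.4],
    [-0.06,0,0,0,0,0,0.4],
    [-0.08,0,0,0,0,0,0.4],
    [-0.08,0,0,0,0,0,0.4]
  ]
}}

```text
time_s: 50.25
tcp_pos: [554.4, -59.9, 0.6]
tcp_rot: [0.0, 0.697, 0.718, -0.0]
force: [-0.0, -0.4, -0.6]
width: 0.572
```

Request:
{"fn": "play_rows", "kwargs": {
  "moves": [
    [0,0,0,0,0,0,0.75],
    [0,0,0,0,0,0,0.75],
    [0,0,0,0,0,0,0.75],
    [0.4,0,0,0,0,0,0.75],
    [0.9,0,0,0,0,0,0.75]
  ]
}}

```text
time_s: 50.88
tcp_pos: [552.4, 12.2, 0.7]
tcp_rot: [0.0, 0.697, 0.717, -0.0]
force: [1.1, 1.1, -0.0]
width: 0.751
```

Request:
{"fn": "play_rows", "kwargs": {
  "moves": [
    [0.5,0,-0.4,0,0,0,0.75],
    [1,0,-1,0,0,0,0.75]
  ]
}}

```text
time_s: 51.12
tcp_pos: [548.6, 93.4, 80.4]
tcp_rot: [-0.0, 0.696, 0.718, -0.001]
force: [0.7, 0.8, -0.1]
width: 0.752
```

Request:
{"fn": "play_rows", "kwargs": {
  "moves": [
    [0.5,0,-0.5,0,0,0,0.75],
    [1,0,-0.8,0,0,0,0.75],
    [1,0,-0.8,0,0,0,0.75],
    [1,0,-0.8,0,0,0,0.75]
  ]
}}

```text
time_s: 51.62
tcp_pos: [547.2, 171.7, 144.1]
tcp_rot: [0.0, 0.696, 0.718, -0.0]
force: [1.2, -0.4, -0.3]
width: 0.75
```

```bash
python3 tail.py
python3 - <<'E'
from h import *
for c in("top","side"):
    eyes.grab_frame(c)
    for t in("mug_mid","stapler_mid","mouse_mid"):
        r=models.cut_out(c,t); print(c,t,[(round(x["conf"],2),np.round(x["extent"]).tolist()) for x in r[:1]])
E
```

```text
51.62 [547.2 171.7 144.1] [ 1.000e-04  6.964e-01  7.176e-01 -4.000e-04] F [ 1.2 -0.4 -0.3] 0.75
[-3.000e-01  3.108e+02]
-30 69 [-25.9  33.8] [-20.   95.4]
-20 97 [-20.   33.1] [-10.   95.1]
-10 101 [-9.9 32.4] [-0. 97.]
0 99 [ 0.  32.1] [10.  96.4]
10 94 [11.2 33.5] [19.9 95.7]
20 47 [21.1 33.2] [24.8 95.1]
top mug_mid [(0.69, [275.0, 112.0, 30.0, 38.0])]
top stapler_mid [(0.85, [337.0, 132.0, 27.0, 57.0])]
top mouse_mid [(0.63, [134.0, 235.0, 39.0, 44.0])]
side mug_mid [(0.84, [320.0, 192.0, 40.0, 49.0])]
side stapler_mid [(0.91, [363.0, 242.0, 70.0, 43.0])]
side mouse_mid [(0.8, [145.0, 179.0, 35.0, 33.0])]
```

```bash
python3 -c "
from rig import order
print(order.job_done())"
```

```text
the job is handed in; nothing more can be done
None
```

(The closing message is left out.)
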